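Unbox and fit up the weld coupons

TASK

Open the red coupon box by raising its lid until it stands upright, then lift it straight up off its hinge pins and lay it flat on the bench, right way up and clear of the box and the fixture, without letting it drop. Then lay every steel coupon from the box flat on the grey fixture plate, side by side with their long edges touching and no gaps, each with its far end square and flush against the long yellow fence and the first in the row hard against the short yellow end stop. Leave the welded tee, the chipping hammer and the wire brush where they are.

Things in the scene. Friction and masses are not known exactly. Their poses are not given: they have to be found in the camera images.
- coupon_box: red steel box fixed to the bench, 120 (x) by 236 (y) by 60 mm, walls and floor 4 mm; origin under its centre, x away from the robot to the hinge side, z up. A 6 mm plywood liner on its floor has three 84 by 44 mm pockets at y = -68, 0, 68 mm; a coupon lies on the steel floor in each filled pocket, long side along x, 14 mm proud of the liner, 26 mm or more free beside it
- box_hinge (a point): on the box midway between its two hinge brackets, 74 mm along box x, 61.5 mm up: where the lid's pin axis lies when closed. Brackets: 79 to 94 mm to either side, 75 mm high, each a pocket whose roof slopes in to an 8 mm mouth at the top and holds the lid's flat pin (12 by 5 mm) down; it passes only with the lid within about 15 degrees of upright, and is free after 20 mm of lift
- lid: loose red lid, 0.5 kg: 3 mm plate 250 mm wide, from its pin axis to 141 mm in front (its -x), plate centred on the axis height; 8 mm rim turned down at front and sides (its underside 9.5 mm below the axis); pins reach 6 mm behind the axis. Origin: mid pin axis. Axes parallel to the box's when closed, z out of its top face; z is level when it stands upright, handle on top
- lid_hinge (a point): middle of the lid's pin axis (same point as the lid's origin), at box_hinge when closed; it rises about 3.5 mm as the lid is raised to upright. The hinge is free: a lid let go half open falls, and it does not stand up by itself
- lid_handle (a point): centre of the lid's handle: round bar 10 mm thick, parallel to the hinge, 100 mm between its legs, 175 mm in front of the pin axis and 10 mm above it (lid axes), 29 mm gap between bar and lid edge: pinched across from above, it turns between the fingers as the lid swings. 71.5 mm above the bench when closed, 20 mm when the lid lies flat on the bench
- fixture: bolted down: grey plate 8 mm thick, x = -95 to 75, y = -105 to 105 mm; origin on the bench under it, x away from the robot, y left, z up. Yellow fence along y, its face looking to -x at x = 50 mm; yellow end stop along x (-60 to 44 mm), its face looking to -y at y = 85 mm; both 16 mm above the plate. Fitted coupons have centres at x = 10, y = 65, 25 and, with three, -15 mm
- coupon1_center (a point): centre (half-way up) of steel coupon 1: plain block 80 (x) by 40 (y) by 20 mm (z), 0.5 kg. Starts in a pocket of the box. Two or three of the three coupons are there; an absent one gives no pose
- coupon2_center (a point): centre (half-way up) of steel coupon 2: plain block 80 (x) by 40 (y) by 20 mm (z), 0.5 kg. Starts in a pocket of the box. Two or three of the three coupons are there; an absent one gives no pose
- coupon3_center (a point): centre (half-way up) of steel coupon 3: plain block 80 (x) by 40 (y) by 20 mm (z), 0.5 kg. Starts in a pocket of the box. Two or three of the three coupons are there; an absent one gives no pose
- tee_joint: welded tee of rusty plate, 90 by 120 mm, 68 mm high, loose on the far side of the bench; leave alone
- chipping_hammer: chipping hammer lying on the bench, 220 mm long, black and orange grip; leave alone
- wire_brush: wooden wire brush lying on the bench, 260 mm long; leave alone

How it is judged:
On the way, in this order (a step that is already met when the one before it is completed fails the run):
1. the lid stands upright, still on its hinge pins (angle between lid_hinge's own z axis and vertical between 1.38 and 1.78 rad and distance between lid_hinge and box_hinge below 0.012 m), for 0.2 s.
2. the lid has been lifted up off its pins, still upright (angle between lid_hinge's own z axis and vertical between 1.25 and 1.9 rad and horizontal distance between lid_hinge and box_hinge below 0.06 m and z of lid_hinge in the frame of box_hinge above 0.025 m), for 0.1 s.
At the end, for the whole second after the job is handed in: the lid lies level (7 degrees), right way up, on the bench alone, at rest; every coupon lies flat on the plate, square (3 degrees), within 3.5 mm of the fence; in a row filling the first places from the stop: first within 3 mm of it, the next within 4 and 5 mm of their places (x of coupon1_center in the frame of fixture between 0.0065 and 0.013 m and z of coupon1_center in the frame of fixture between 0.0145 and 0.0215 m and angle between the x axis of each of coupon1_center, coupon2_center, coupon3_center and the x axis of fixture, either way round below 0.05 rad and angle between the z axis of each of coupon1_center, coupon2_center, coupon3_center and the z axis of fixture, either way round below 0.06 rad and (y of coupon1_center in the frame of fixture between 0.062 and 0.068 m or y of coupon1_center in the frame of fixture between 0.021 and 0.028 m or y of coupon1_center in the frame of fixture between -0.02 and -0.012 m) and x of coupon2_center in the frame of fixture between 0.0065 and 0.013 m and z of coupon2_center in the frame of fixture between 0.0145 and 0.0215 m and (y of coupon2_center in the frame of fixture between 0.062 and 0.068 m or y of coupon2_center in the frame of fixture between 0.021 and 0.028 m or y of coupon2_center in the frame of fixture between -0.02 and -0.012 m) and x of coupon3_center in the frame of fixture between 0.0065 and 0.013 m and z of coupon3_center in the frame of fixture between 0.0145 and 0.0215 m and (y of coupon3_center in the frame of fixture between 0.062 and 0.068 m or y of coupon3_center in the frame of fixture between 0.021 and 0.028 m or y of coupon3_center in the frame of fixture between -0.02 and -0.012 m) and (y of coupon1_center in the frame of fixture between 0.062 and 0.068 m or y of coupon2_center in the frame of fixture between 0.062 and 0.068 m or y of coupon3_center in the frame of fixture between 0.062 and 0.068 m) and (y of coupon1_center in the frame of fixture between 0.021 and 0.028 m or y of coupon2_center in the frame of fixture between 0.021 and 0.028 m or y of coupon3_center in the frame of fixture between 0.021 and 0.028 m) and angle between lid_hinge's own z axis and vertical below 0.12 rad and height (world z) of lid_hinge below 0.016 m and height (world z) of lid_handle below 0.027 m and contact force between lid and fixture below 0.5 N and contact force between lid and coupon_box below 0.5 N and linear speed of lid below 0.02 m/s); the robot touches nothing.
It fails at once if the lid is dropped or flung (moves faster than 0.75 m/s) (linear speed of lid above 0.75 m/s).
It fails at once if the tee joint is moved by more than 3 cm (distance of tee_joint from where it was at the start of the episode above 0.03 m).
It fails at once if the chipping hammer is moved by more than 3 cm (distance of chipping_hammer from where it was at the start of the episode above 0.03 m).
It fails at once if the wire brush is moved by more than 3 cm (distance of wire_brush from where it was at the start of the episode above 0.03 m).
Of coupon1, coupon2, coupon3 only 2 to 3 are there at a start; the rules pass over those that are not, and their reading is None.
At some moment in a run one of coupon1, coupon2, coupon3 may be knocked a few centimetres aside while the robot is not near it.
It also fails if it takes over 210 s, if anything falls off the work surface, if the arm or the gripper's body presses on something with over 40 N, if the wrist force passes 120 N, or if a joint passes its speed limit or range.

ROBOT

A 6-joint arm with a two-finger parallel gripper is mounted at the origin on the work surface. World frame = base frame: x ahead of the robot, y to its left, z up, the work surface at z = 0. Lengths are in m, angles in rad, forces in N, time in s.
With the tool pointing down it reaches from about 0.35 to 0.775 m from the base axis. Payload 5.5 kg.
Tool frame: the origin (TCP) lies between the finger pads; the fingertips stand 11 mm ahead of it and the grasp point (between the pads) lies 8 mm behind it (tips_ahead is the distance from the TCP to the fingertips, in m); z points along the fingers, y is the line along which they close (so a half turn about z gives the same grasp; the last joint's range is limited). The gripper opens to 85 mm and grips with 20 to 120 N. Pads are 22 mm wide; open, the fingers measure 114 mm over their backs; the gripper's body (76 mm by 85 mm) begins 54 mm behind the grasp point. The pads swing forward as they close: fully open they stand 13 mm farther back than shut.
Start: joints at [-1.464, 0.313, 0.046, 1.304, 0, 1.431], TCP at [0.14, -0.558, 0.242] pointing down, gripper open.
Joint ranges: [-2.76, 2.76], [-0.86, 1.69], [-1.03, 1.26], [-2.2, 2.34], [-1.47, 1.5], [-3.14, 3.14]. Speed limits (rad/s): [2.57, 2.57, 3.14, 3.14, 3.14, 3.14].

INTERFACE

Orientations are given as a unit quaternion [w, x, y, z].
In Python, from workcell import * gives the robot as it stands. The module is installed in compiled form; this text tells all that it offers.
- The arm moves only by the tool jog_arm, never from a script. Its argument "moves" is a list of rows, each an object with "fingers": the closure, from 0 (fully open) to 1 (shut); "slide": the shift along the tool's x, y, z in mm, a list of three; "angular": the turn, a rotation vector about the tool's x, y, z in degrees, a list of three. A call has 1 to 10 rows; each row is the pose to reach, as a shift and turn from the pose commanded when the call began, along the tool's axes at that moment; what a row does not reach only later rows make up. A row lasts 1/12 s, in which the tool goes at most 41.7 mm and 7.16 degrees, less where a joint would pass 70% of its speed; a pose out of reach is approached as far as the arm can. A call with a gripper value outside its range is refused whole. The fingers move at their own pace and stop on an object; "squeeze" is the grip in N (left out, the last holds). Time passes only in rows, so rows that repeat a pose let the fingers close. It gives the time, the measured TCP pose, the force, the opening and the grip force at its end, in the units of the state.
- get_state(): the state, without advancing time (a new reading comes with each control period).
- read_camera(name): name is "side" or "top" or "wrist"; returns a dict with "color" (400x640x3 uint8, red, green, blue), "fovy" (degrees; the focal length in pixels is half the picture's height over the tangent of half this angle, whatever the lens; pixels are square), "cx", "cy" (the principal point, pixels), "world_from_camera" (4x4, takes a point from camera to world coordinates); the wrist camera has in their place "tool_from_camera" (4x4, takes a point from camera to tool coordinates, whose origin is the TCP and whose axes are the flange's). Camera axes: x right, y down, z forward; pixel columns grow to the right and rows downward; lengths in m; the calibration is good to about 2 mm. A picture is of the moment at which its call begins: read the wrist's pose just before it. There is no depth.
- hand_in(): hands the job in; it is judged then, once.
Trained networks look in a picture, given as the dict that the camera call returned (one of the last four; its "shot" number tells which), for a name from the list of things; names that differ only in an ending like _2 or _b are one class to them, and where a whole thing is asked for, a point or a joint stands for the part that bears it (a point fixed in the world has none). Each returns a list of dicts, best first, with "p" (0 to 1); they miss things now and then, are a little off and sometimes report something else, mostly with a low value. They report only what shows in the picture. A call takes as long as a camera call.
- look_for(target, picture): "point" ([column, row] in pixels, amid what is visible of it).
- tip_of(target, picture): "point" ([column, row] in pixels: a listed point, or the origin of a listed thing).
The state is a dict: "clock": time; "joint_pos": joint angles; "qvel": joint speeds; "tau": joint torques, N m; "tcp_pos": TCP position; "orientation": TCP orientation; "wrist_force": force on the tool from outside, world axes, zero at the start; "ft_torque": the same for the moment, N m; "finger_gap": finger opening in m; "grip_force": force on a finger pad.
Only numpy, scipy, OpenCV 4.12 (cv2) and the standard library are available. Lean on these libraries where they do the work, as an engineer would, in place of code of your own. Each camera call takes 0.05 s, during which the arm holds its last target. There are 200 camera calls.

## Working session

There is one attempt and no reset: what is moved stays moved. The work goes in short steps, Python scripts to look and compute and a tool call to move; the robot and the scene stay as the last step left them, time stands still between calls to the robot, and variables do not carry over. Pictures are saved under pics/ and viewed, at most 14 in all, crops included, and the job is handed in when it is done.

Besides the shell and the picture viewer there is one more tool, called after "Emit:" by a JSON object that holds its "api" and its "payload", one argument or row to a line. jog_arm: Moves the arm, as the interface text tells. Its arguments: {"type":"object","properties":{"moves":{"type":"array","items":{"type":"object","properties":{"fingers":{"type":"number"},"slide":{"type":"array","items":{"type":"number"}},"angular":{"type":"array","items":{"type":"number"}}}}},"squeeze":{"type":"number"}},"required":["moves"]}

```bash
mkdir -p pics; cat > h.py <<'E'
import numpy as np, cv2
from workcell import *
from scipy.spatial.transform import Rotation as R
def rot(q): return R.from_quat([q[1],q[2],q[3],q[0]])
def cam(name):
    s=get_state(); p=read_camera(name)
    if name=='wrist':
        T=np.eye(4);T[:3,:3]=rot(s['orientation']).as_matrix();T[:3,3]=s['tcp_pos']
        p['W']=T@np.array(p['tool_from_camera'])
    else: p['W']=np.array(p['world_from_camera'])
    return p
def ray(p,px):
    f=200/np.tan(np.radians(p['fovy'])/2)
    d=np.array([(px[0]-p['cx'])/f,(px[1]-p['cy'])/f,1]); return p['W'][:3,3],p['W'][:3,:3]@d
def at_z(p,px,z):
    o,d=ray(p,px); return o+d*(z-o[2])/d[2]
def proj(p,X):
    f=200/np.tan(np.radians(p['fovy'])/2)
    c=np.linalg.inv(p['W'])@np.append(X,1); return np.array([p['cx']+f*c[0]/c[2],p['cy']+f*c[1]/c[2]])
def tri(obs):
    A=np.zeros((3,3));b=np.zeros(3)
    for p,px in obs:
        o,d=ray(p,px);d=d/np.linalg.norm(d);M=np.eye(3)-np.outer(d,d);A+=M;b+=M@o
    return np.linalg.solve(A,b)
def save(p,n): cv2.imwrite('pics/'+n+'.png',p['color'][:,:,::-1])
np.set_printoptions(precision=4,suppress=True)
E
python3 - <<'E'
from h import *
s=get_state();print(s['orientation'],s['tcp_pos'],s['clock'])
P={n:cam(n) for n in('side','top')}
for n,p in P.items():
    save(p,n+'0'); print(n,p['fovy'],p['W'][:3,3],p['W'][:3,2])
    for t in['coupon_box','box_hinge','lid_hinge','lid_handle','fixture','tee_joint','chipping_hammer','wire_brush','coupon1_center','coupon2_center','coupon3_center']:
        r=tip_of(t,p); print(n,t,[(np.round(x['point'],1),round(x['p'],2)) for x in r[:3]])
E
```

```text
[-0.0009  0.9924  0.1231  0.    ] [ 0.1404 -0.5571  0.2414] 0.0
side 51.60445731916922 [0.1924 0.6237 0.8983] [ 0.3443 -0.5781 -0.7397]
side coupon_box [(array([241.7, 295.6]), 0.16)]
side box_hinge []
side lid_hinge [(array([241.6, 297.1]), 0.89)]
side lid_handle [(array([307.4, 327. ]), 0.67)]
side fixture [(array([385.7, 159.4]), 0.86)]
side tee_joint [(array([260.8, 196.4]), 0.88)]
side chipping_hammer [(array([204.3, 263.9]), 0.71)]
side wire_brush [(array([325.1, 140.9]), 0.6)]
side coupon1_center []
side coupon2_center []
side coupon3_center []
top 43.450746597237426 [ 0.4354 -0.0032  1.3574] [ 0.1317 -0.0026 -0.9913]
top coupon_box []
top box_hinge []
top lid_hinge [(array([418.3, 159.5]), 0.46)]
top lid_handle [(array([188. , 279.8]), 0.97)]
top fixture [(array([430.4, 237.9]), 0.96), (array([190.1, 280.2]), 0.18)]
top tee_joint [(array([305.2, 145.6]), 0.8)]
top chipping_hammer []
top wire_brush [(array([420.6, 160.9]), 0.65)]
top coupon1_center []
top coupon2_center []
top coupon3_center []
```

View pics/side0.png

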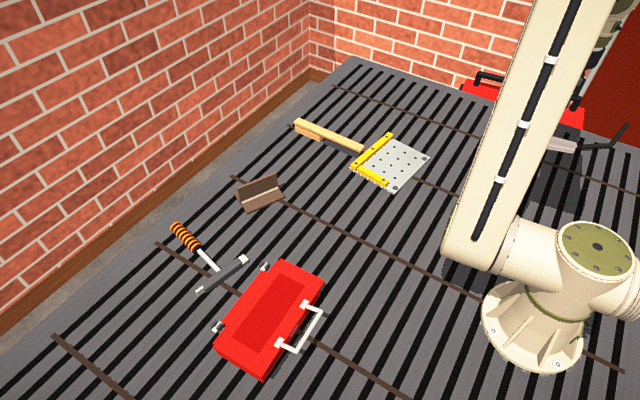

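View pics/top0.png

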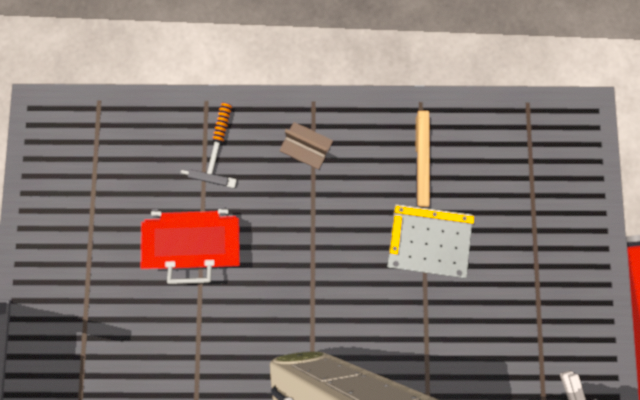

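The side and top views show the closed lid at top px (190,240), with its handle bar toward the robot at (188,280). The fixture is at (430,240), with the fence on the far side and the end stop on the left. The tee, hammer and brush all lie beyond these. Next I'll measure the poses by segmentation.

```bash
python3 - <<'E'
from h import *
p=cam('top'); s=cam('side')
hsv=cv2.cvtColor(p['color'],cv2.COLOR_RGB2HSV)
def biggest(m,name,z,roi):
    mm=np.zeros_like(m);a,b,c,d=roi;mm[b:d,a:c]=m[b:d,a:c]
    n,l,st,_=cv2.connectedComponentsWithStats(mm)
    k=1+np.argmax(st[1:,4]); pts=np.argwhere(l==k)[:,::-1].astype(np.float32)
    W=np.array([at_z(p,q,z)[:2] for q in pts],np.float32)
    r=cv2.minAreaRect(W); print(name,r, cv2.boxPoints(r).tolist())
red=((hsv[:,:,0]<8)|(hsv[:,:,0]>172))&(hsv[:,:,1]>180)&(hsv[:,:,2]>90)
biggest(red.astype(np.uint8),'lid',.063,(100,180,270,300))
yel=((hsv[:,:,0]>18)&(hsv[:,:,0]<35)&(hsv[:,:,1]>150)&(hsv[:,:,2]>100))
biggest(yel.astype(np.uint8),'yellow',.024,(370,195,500,300))
gy=(hsv[:,:,1]<40)&(hsv[:,:,2]>130)
biggest((gy).astype(np.uint8),'grey',.008,(370,195,500,300))
hp=tri([(p,tip_of('lid_handle',p)[0]['point']),(s,tip_of('lid_handle',s)[0]['point'])]); print('handle',hp, at_z(p,tip_of('lid_handle',p)[0]['point'],.0715))
print('fix',at_z(p,tip_of('fixture',p)[0]['point'],0),at_z(s,tip_of('fixture',s)[0]['point'],0))
print('hinge',at_z(s,tip_of('lid_hinge',s)[0]['point'],.0615))
for t in('tee_joint','wire_brush','chipping_hammer'): print(t,at_z(s,tip_of(t,s)[0]['point'],0))
E
```

```text
lid ((0.5095168352127075, 0.31547459959983826), (0.14356695115566254, 0.2529328167438507), 1.3666462898254395) [[0.43473753333091736, 0.44019296765327454], [0.4407700002193451, 0.18733210861682892], [0.5842961072921753, 0.19075623154640198], [0.5782636404037476, 0.4436171054840088]]
yellow ((0.5801583528518677, -0.32366061210632324), (0.2127952128648758, 0.02237856201827526), 83.24290466308594) [[0.5565280318260193, -0.42800262570381165], [0.5787511467933655, -0.4306357204914093], [0.6037886738777161, -0.21931859850883484], [0.5815655589103699, -0.21668550372123718]]
grey ((0.494500070810318, -0.32793059945106506), (0.3475276827812195, 0.1695338636636734), 89.56103515625) [[0.4084043502807617, -0.5010399222373962], [0.5779332518577576, -0.5023387670516968], [0.5805957913398743, -0.1548212766647339], [0.4110668897628784, -0.15352243185043335]]
handle [0.4031 0.3131 0.0819] [0.4089 0.3184 0.0715]
fix [ 0.5237 -0.3239  0.    ] [ 0.5299 -0.3365  0.    ]
hinge [0.5817 0.3203 0.0615]
tee_joint [0.7763 0.0179 0.    ]
wire_brush [ 0.747  -0.2925  0.    ]
chipping_hammer [0.7358 0.2746 0.    ]
```

```bash
cat >> h.py <<'E'
def go(x,y,z,yaw,tilt=None):
    "slide(mm)/angular(deg) in tool axes from current pose to tool-down target with tool-x at yaw deg"
    s=get_state(); Rc=rot(s['orientation'])
    c,n=np.cos(np.radians(yaw)),np.sin(np.radians(yaw))
    Rt=R.from_matrix(np.array([[c,n,0],[n,-c,0],[0,0,-1.]]))
    if tilt is not None: Rt=R.from_rotvec(np.radians(tilt))*Rt   # world-axes tilt
    d=Rc.inv().apply(np.array([x,y,z])-s['tcp_pos'])*1000; w=(Rc.inv()*Rt).as_rotvec(degrees=True)
    print('slide',np.round(d,1),'ang',np.round(w,1),'rows',round(max(np.linalg.norm(d)/41.7,np.linalg.norm(w)/7.16),1))
def st():
    s=get_state();m=rot(s['orientation']).as_matrix()
    print('t',round(s['clock'],2),'tcp',np.round(s['tcp_pos'],4),'yaw',round(np.degrees(np.arctan2(m[1,0],m[0,0])),2),'z',m[:,2].round(3),'F',np.round(s['wrist_force'],1),'gap',round(s['finger_gap'],4),'grip',round(s['grip_force'],1),'q',np.round(s['joint_pos'],2))
E
python3 - <<'E'
from h import *
st(); go(.44,-.2,.28,14.1); go(.40,.31,.25,91.4)
p=cam('wrist'); print(p['tool_from_camera'],p['fovy'])
E
```

```text
t 1.75 tcp [ 0.1405 -0.5576  0.2423] yaw 14.14 z [ 0. -0. -1.] F [-0.3  0.8 -0.5] gap 0.0854 grip 0.0 q [-1.46  0.31  0.05  1.3   0.    1.43]
slide [ 377.8 -273.6  -37.7] ang [0. 0. 0.] rows 11.2
slide [ 463.6 -777.9   -7.7] ang [  0.    0.  -77.3] rows 21.7
[[ 0.0006 -0.9552 -0.2961  0.0763]
 [ 1.      0.0003  0.0008  0.    ]
 [-0.0007 -0.2961  0.9552 -0.1315]
 [ 0.      0.      0.      1.    ]] 63.02006747889202
```

Emit:
{"api": "jog_arm", "payload": {
  "moves": [
    {"slide": [378, -274, -38]},
    {"slide": [378, -274, -38]},
    {"slide": [378, -274, -38]},
    {"slide": [378, -274, -38]},
    {"slide": [378, -274, -38]},
    {"slide": [378, -274, -38]},
    {"slide": [378, -274, -38]},
    {"slide": [378, -274, -38]},
    {"slide": [378, -274, -38]},
    {"slide": [378, -274, -38]}
  ]
}}

```text
schema error: expected keys fingers, slide, angular
```

```bash
python3 - <<'E'
from h import *
st(); go(.40,.31,.25,91.4)
E
```

```text
t 1.8 tcp [ 0.1405 -0.5576  0.2423] yaw 14.14 z [-0. -0. -1.] F [-0.3  0.3  0.1] gap 0.0853 grip 0.0 q [-1.46  0.31  0.05  1.3  -0.    1.43]
slide [ 463.6 -777.9   -7.8] ang [  0.    0.  -77.3] rows 21.7
```

All three keys are needed in every row.

Emit:
{"api": "jog_arm", "payload": {
  "moves": [
    {"fingers": 0, "slide": [378, -274, -38], "angular": [0, 0, 0]},
    {"fingers": 0, "slide": [378, -274, -38], "angular": [0, 0, 0]},
    {"fingers": 0, "slide": [378, -274, -38], "angular": [0, 0, 0]},
    {"fingers": 0, "slide": [378, -274, -38], "angular": [0, 0, 0]},
    {"fingers": 0, "slide": [378, -274, -38], "angular": [0, 0, 0]},
    {"fingers": 0, "slide": [378, -274, -38], "angular": [0, 0, 0]},
    {"fingers": 0, "slide": [378, -274, -38], "angular": [0, 0, 0]},
    {"fingers": 0, "slide": [378, -274, -38], "angular": [0, 0, 0]},
    {"fingers": 0, "slide": [378, -274, -38], "angular": [0, 0, 0]},
    {"fingers": 0, "slide": [378, -274, -38], "angular": [0, 0, 0]}
  ]
}}

```text
clock: 2.63
tcp_pos: [0.4079, -0.2374, 0.2766]
orientation: [0.0, 0.992, 0.123, 0.0]
wrist_force: [0.7, -0.9, 0.6]
finger_gap: 0.085
grip_force: 0.0
```

```bash
python3 - <<'E'
from h import *
st(); go(.40,.31,.25,91.4)
E
```

```text
t 2.63 tcp [ 0.4079 -0.2374  0.2766] yaw 14.13 z [ 0.001 -0.001 -1.   ] F [ 0.7 -0.9  0.6] gap 0.085 grip 0.0 q [-0.7   0.1  -0.13  1.33 -0.    2.2 ]
slide [ 125.9 -532.8   26.2] ang [  0.1   0.  -77.3] rows 13.1
```

Emit:
{"api": "jog_arm", "payload": {
  "moves": [
    {"fingers": 0, "slide": [126, -533, 26], "angular": [0, 0, -77.3]},
    {"fingers": 0, "slide": [126, -533, 26], "angular": [0, 0, -77.3]},
    {"fingers": 0, "slide": [126, -533, 26], "angular": [0, 0, -77.3]},
    {"fingers": 0, "slide": [126, -533, 26], "angular": [0, 0, -77.3]},
    {"fingers": 0, "slide": [126, -533, 26], "angular": [0, 0, -77.3]},
    {"fingers": 0, "slide": [126, -533, 26], "angular": [0, 0, -77.3]},
    {"fingers": 0, "slide": [126, -533, 26], "angular": [0, 0, -77.3]},
    {"fingers": 0, "slide": [126, -533, 26], "angular": [0, 0, -77.3]},
    {"fingers": 0, "slide": [126, -533, 26], "angular": [0, 0, -77.3]},
    {"fingers": 0, "slide": [126, -533, 26], "angular": [0, 0, -77.3]}
  ]
}}

```text
clock: 3.47
tcp_pos: [0.4004, 0.1791, 0.2566]
orientation: [0.0, 0.731, 0.683, 0.0]
wrist_force: [0.5, -0.6, 0.5]
finger_gap: 0.0852
grip_force: 0.0
```

```bash
python3 - <<'E'
from h import *
st(); go(.40,.31,.25,91.4)
E
```

```text
t 3.47 tcp [0.4004 0.1791 0.2566] yaw 86.12 z [ 0.001  0.    -1.   ] F [ 0.5 -0.6  0.5] gap 0.0852 grip 0.0 q [ 0.24  0.04 -0.25  1.28 -0.    1.88]
slide [130.5  -9.2   6.6] ang [ 0.1 -0.  -5.3] rows 3.1
```

Emit:
{"api": "jog_arm", "payload": {
  "moves": [
    {"fingers": 0, "slide": [130, -9, 7], "angular": [0, 0, -5.3]},
    {"fingers": 0, "slide": [130, -9, 7], "angular": [0, 0, -5.3]},
    {"fingers": 0, "slide": [130, -9, 7], "angular": [0, 0, -5.3]},
    {"fingers": 0, "slide": [130, -9, 7], "angular": [0, 0, -5.3]},
    {"fingers": 0, "slide": [130, -9, 7], "angular": [0, 0, -5.3]}
  ]
}}

```text
clock: 3.88
tcp_pos: [0.4009, 0.3097, 0.2487]
orientation: [-0.0, 0.699, 0.715, -0.0]
wrist_force: [0.9, 0.0, -0.0]
finger_gap: 0.0855
grip_force: 0.0
```

```bash
python3 - <<'E'
from h import *
st(); p=cam('wrist'); save(p,'w1')
for t in('lid_handle','lid_hinge'):
  r=tip_of(t,p)
  for x in r[:2]: print(t,x, at_z(p,x['point'],.0715 if t=='lid_handle' else .0615))
print('expect handle px',proj(p,[.405,.313,.0715]))
E
```

```text
t 3.88 tcp [0.4009 0.3097 0.2487] yaw 91.32 z [-0.001 -0.    -1.   ] F [ 0.9  0.  -0. ] gap 0.0855 grip 0.0 q [ 0.5   0.18 -0.11  1.28  0.    2.05]
lid_handle {'point': [324.2, 179.6], 'p': 0.94} [0.4037 0.3108 0.0715]
lid_hinge {'point': [500.6, 174.6], 'p': 0.58} [0.5797 0.3177 0.0615]
expect handle px [325.6201 177.4237]
```

View pics/w1.png

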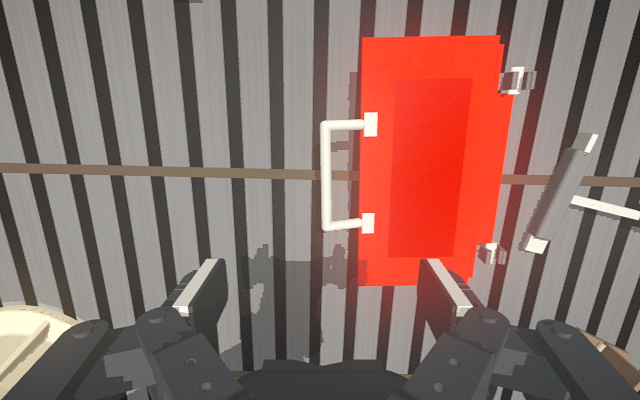

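The bar runs from (325,125) to (327,228), so its centre is near (326,177), which matches the network. The lid yaw is about 2°. I'll preshape the fingers and descend.

```bash
python3 - <<'E'
from h import *
go(.404,.3117,.0705,92)
E
```

```text
slide [  5.3   2.8 178.8] ang [-0.  0. -1.] rows 4.3
```

Emit:
{"api": "jog_arm", "payload": {
  "squeeze": 30,
  "moves": [
    {"fingers": 0.68, "slide": [5, 3, 40], "angular": [0, 0, -1]},
    {"fingers": 0.68, "slide": [5, 3, 80], "angular": [0, 0, -1]},
    {"fingers": 0.68, "slide": [5, 3, 120], "angular": [0, 0, -1]},
    {"fingers": 0.68, "slide": [5, 3, 130], "angular": [0, 0, -1]},
    {"fingers": 0.68, "slide": [5, 3, 130], "angular": [0, 0, -1]},
    {"fingers": 0.68, "slide": [5, 3, 130], "angular": [0, 0, -1]}
  ]
}}

```text
clock: 4.53
tcp_pos: [0.4051, 0.3115, 0.1204]
orientation: [0.0, 0.695, 0.719, 0.0]
wrist_force: [-0.0, 0.6, 0.5]
finger_gap: 0.0272
grip_force: 0.0
```

```bash
python3 - <<'E'
from h import *
st(); p=cam('wrist'); save(p,'w2')
for x in tip_of('lid_handle',p)[:2]: print(x, at_z(p,x['point'],.0715))
go(.404,.3117,.0705,92)
E
```

```text
t 4.53 tcp [0.4051 0.3115 0.1204] yaw 91.96 z [ 0. -0. -1.] F [-0.   0.6  0.5] gap 0.0272 grip 0.0 q [ 0.5   0.26 -0.33  0.97 -0.    2.04]
{'point': [319.9, 233.5], 'p': 0.61} [0.4046 0.3105 0.0715]
slide [-1.1 -2.7 51.5] ang [ 0.2 -0.1 -0. ] rows 1.2
```

View pics/w2.png

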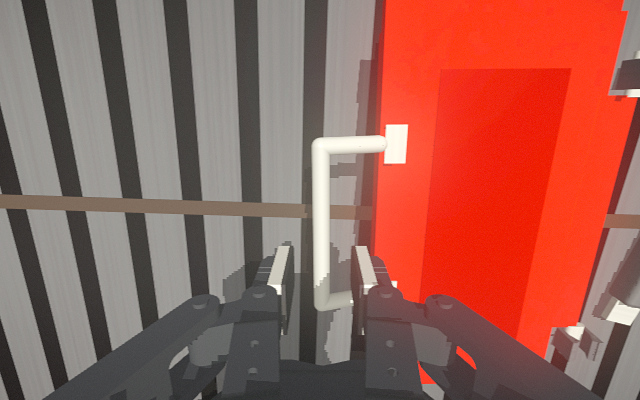

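The fingers straddle the bar (column 321) symmetrically, at columns 292 and 352. Now I descend and close.

Emit:
{"api": "jog_arm", "payload": {
  "squeeze": 30,
  "moves": [
    {"fingers": 0.68, "slide": [0, 0, 25], "angular": [0, 0, 0]},
    {"fingers": 0.68, "slide": [0, 0, 50], "angular": [0, 0, 0]},
    {"fingers": 0.68, "slide": [0, 0, 50], "angular": [0, 0, 0]},
    {"fingers": 1, "slide": [0, 0, 50], "angular": [0, 0, 0]},
    {"fingers": 1, "slide": [0, 0, 50], "angular": [0, 0, 0]},
    {"fingers": 1, "slide": [0, 0, 50], "angular": [0, 0, 0]},
    {"fingers": 1, "slide": [0, 0, 50], "angular": [0, 0, 0]}
  ]
}}

```text
clock: 5.22
tcp_pos: [0.4052, 0.3128, 0.071]
orientation: [0.0, 0.694, 0.72, 0.001]
wrist_force: [-2.3, -0.8, 5.3]
finger_gap: 0.0088
grip_force: 30.3
```

```bash
python3 - <<'E'
from h import *
st()
E
```

```text
t 5.22 tcp [0.4052 0.3128 0.071 ] yaw 92.07 z [ 0.002  0.001 -1.   ] F [-2.3 -0.8  5.3] gap 0.0088 grip 30.3 q [ 0.5   0.31 -0.4   0.85 -0.    2.04]
```

Emit:
{"api": "jog_arm", "payload": {
  "moves": [
    {"fingers": 1, "slide": [0, 1.5, -15.5], "angular": [0, 0, 0]},
    {"fingers": 1, "slide": [0, 4.4, -30.8], "angular": [0, 0, 0]},
    {"fingers": 1, "slide": [0, 8.6, -45.9], "angular": [0, 0, 0]},
    {"fingers": 1, "slide": [0, 14, -60.5], "angular": [0, 0, 0]},
    {"fingers": 1, "slide": [0, 20.6, -74.5], "angular": [0, 0, 0]},
    {"fingers": 1, "slide": [0, 28.4, -87.9], "angular": [0, 0, 0]},
    {"fingers": 1, "slide": [0, 28.4, -87.9], "angular": [0, 0, 0]}
  ]
}}

```text
clock: 5.8
tcp_pos: [0.4335, 0.3135, 0.1602]
orientation: [0.0, 0.694, 0.72, 0.001]
wrist_force: [-3.6, -1.4, -0.5]
finger_gap: 0.0088
grip_force: 29.5
```

```bash
python3 - <<'E'
from h import *
st(); go(.4052+.0474,.3128+.0017,.071+.1124,92.07); go(.4052+.185,.3128+.0065,.071+.168,92.07)
p=cam('side')
r=tip_of('lid_handle',p)
for x in r[:1]:print(x,proj(p,get_state()['tcp_pos']))
E
```

```text
t 5.8 tcp [0.4335 0.3135 0.1602] yaw 92.05 z [ 0.002  0.001 -1.   ] F [-3.6 -1.4 -0.5] gap 0.0088 grip 29.5 q [ 0.48  0.27 -0.21  1.08 -0.    2.01]
slide [  0.3  19.1 -23.2] ang [ 0.1 -0.  -0. ] rows 0.7
slide [  0.3 156.9 -78.6] ang [ 0.1 -0.  -0. ] rows 4.2
{'point': [207.6, 262.6], 'p': 0.66} [296.3659 304.0636]
```

Emit:
{"api": "jog_arm", "payload": {
  "moves": [
    {"fingers": 1, "slide": [0, 9, -12.7], "angular": [0, 0, 0]},
    {"fingers": 1, "slide": [0, 19, -24.5], "angular": [0, 0, 0]},
    {"fingers": 1, "slide": [0, 29.9, -35.4], "angular": [0, 0, 0]},
    {"fingers": 1, "slide": [0, 41.8, -45.2], "angular": [0, 0, 0]},
    {"fingers": 1, "slide": [0, 54.4, -54.1], "angular": [0, 0, 0]},
    {"fingers": 1, "slide": [0, 67.8, -61.7], "angular": [0, 0, 0]},
    {"fingers": 1, "slide": [0, 81.7, -68.1], "angular": [0, 0, 0]},
    {"fingers": 1, "slide": [0, 96, -73.2], "angular": [0, 0, 0]},
    {"fingers": 1, "slide": [0, 111, -77.1], "angular": [0, 0, 0]},
    {"fingers": 1, "slide": [0, 111, -77.1], "angular": [0, 0, 0]}
  ]
}}

```text
clock: 6.73
tcp_pos: [0.547, 0.318, 0.2376]
orientation: [0.002, 0.695, 0.719, 0.003]
wrist_force: [-2.6, -2.2, 11.2]
finger_gap: 0.0085
grip_force: 31.6
```

```bash
python3 - <<'E'
from h import *
st(); p=cam('side'); save(p,'side2')
for t in('lid_hinge','box_hinge'):
  for x in tip_of(t,p)[:1]:print(t,x)
E
```

```text
t 6.73 tcp [0.547  0.318  0.2376] yaw 92.01 z [ 0.007  0.002 -1.   ] F [-2.6 -2.2 11.2] gap 0.0085 grip 31.6 q [ 0.4   0.42  0.2   1.34 -0.    1.94]
lid_hinge {'point': [240.4, 295.1], 'p': 0.85}
box_hinge {'point': [240.3, 293.4], 'p': 0.77}
```

View pics/side2.png

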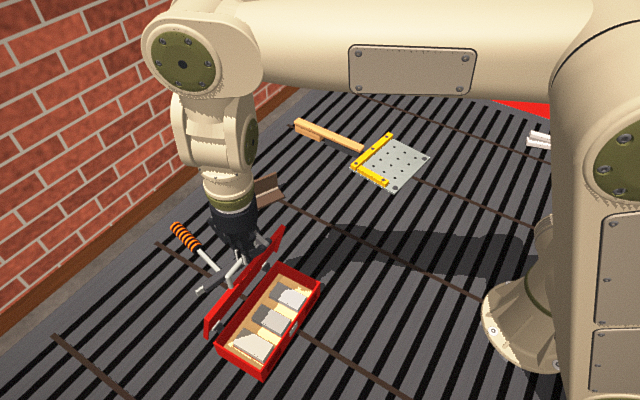

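The lid is on its pins at about 75°, and three coupons are visible in the box. I'll bring it to upright.

Emit:
{"api": "jog_arm", "payload": {
  "moves": [
    {"fingers": 1, "slide": [0, 8, -2.5], "angular": [0, 0, 0]},
    {"fingers": 1, "slide": [0, 15, -4], "angular": [0, 0, 0]},
    {"fingers": 1, "slide": [0, 23, -5], "angular": [0, 0, 0]},
    {"fingers": 1, "slide": [0, 30, -5], "angular": [0, 0, 0]},
    {"fingers": 1, "slide": [0, 38, -5], "angular": [0, 0, 0]},
    {"fingers": 1, "slide": [0, 44, -4.5], "angular": [0, 0, 0]},
    {"fingers": 1, "slide": [0, 44, -4.5], "angular": [0, 0, 0]},
    {"fingers": 1, "slide": [0, 44, -4.5], "angular": [0, 0, 0]},
    {"fingers": 1, "slide": [0, 44, -4.5], "angular": [0, 0, 0]}
  ]
}}

```text
clock: 7.63
tcp_pos: [0.5895, 0.3195, 0.2401]
orientation: [0.001, 0.694, 0.72, 0.002]
wrist_force: [-0.7, 0.8, 7.1]
finger_gap: 0.0086
grip_force: 31.9
```

```bash
python3 - <<'E'
from h import *
st(); p=cam('side');q=cam('top')
for t in('lid_hinge','box_hinge'):
  for c in (p,q):
    for x in tip_of(t,c)[:1]:print(t,x,at_z(c,x['point'],.0615))
E
```

```text
t 7.63 tcp [0.5895 0.3195 0.2401] yaw 92.05 z [ 0.004  0.001 -1.   ] F [-0.7  0.8  7.1] gap 0.0086 grip 31.9 q [ 0.38  0.51  0.33  1.39 -0.    1.91]
lid_hinge {'point': [240.0, 293.7], 'p': 0.57} [0.5845 0.32   0.0615]
lid_hinge {'point': [190.2, 207.2], 'p': 0.88} [0.5922 0.3179 0.0615]
box_hinge {'point': [239.8, 297.3], 'p': 0.79} [0.5791 0.3272 0.0615]
box_hinge {'point': [189.1, 213.8], 'p': 0.78} [0.5749 0.3202 0.0615]
```

Emit:
{"api": "jog_arm", "payload": {
  "squeeze": 40,
  "moves": [
    {"fingers": 1, "slide": [0, 1, -4], "angular": [0, 0, 0]},
    {"fingers": 1, "slide": [0, 1, -8], "angular": [0, 0, 0]},
    {"fingers": 1, "slide": [0, 1, -12], "angular": [0, 0, 0]},
    {"fingers": 1, "slide": [0, 1, -12], "angular": [0, 0, 0]}
  ]
}}

```text
clock: 8.27
tcp_pos: [0.5888, 0.3189, 0.2507]
orientation: [-0.0, 0.694, 0.72, -0.0]
wrist_force: [-0.4, 0.3, -5.8]
finger_gap: 0.0081
grip_force: 39.0
```

```bash
python3 - <<'E'
from h import *
st()
E
```

```text
t 8.27 tcp [0.5888 0.3189 0.2507] yaw 92.06 z [-0.001 -0.001 -1.   ] F [-0.4  0.3 -5.8] gap 0.0081 grip 39.0 q [ 0.38  0.51  0.36  1.42 -0.    1.91]
```

The wrist now carries just the lid's weight, so the lid is sliding up freely. I'll continue lifting.

Emit:
{"api": "jog_arm", "payload": {
  "moves": [
    {"fingers": 1, "slide": [0, 0, -5], "angular": [0, 0, 0]},
    {"fingers": 1, "slide": [0, 0, -10], "angular": [0, 0, 0]},
    {"fingers": 1, "slide": [0, 0, -15], "angular": [0, 0, 0]},
    {"fingers": 1, "slide": [0, 0, -20], "angular": [0, 0, 0]},
    {"fingers": 1, "slide": [0, 0, -25], "angular": [0, 0, 0]},
    {"fingers": 1, "slide": [0, 0, -30], "angular": [0, 0, 0]},
    {"fingers": 1, "slide": [0, 0, -35], "angular": [0, 0, 0]},
    {"fingers": 1, "slide": [0, 0, -35], "angular": [0, 0, 0]},
    {"fingers": 1, "slide": [0, 0, -35], "angular": [0, 0, 0]}
  ]
}}

```text
clock: 9.02
tcp_pos: [0.589, 0.3191, 0.2863]
orientation: [0.0, 0.694, 0.72, 0.0]
wrist_force: [1.0, -0.3, -5.0]
finger_gap: 0.0085
grip_force: 39.0
```

```bash
python3 - <<'E'
from h import *
st(); p=cam('side');save(p,'side3');q=cam('top')
o=[(c,tip_of('lid_hinge',c)[:1]) for c in (p,q)];print([x[1] for x in o])
if all(x[1] for x in o): print(tri([(c,x[0]['point']) for c,x in o]))
E
```

```text
t 9.02 tcp [0.589  0.3191 0.2863] yaw 92.06 z [ 0.001  0.    -1.   ] F [ 1.  -0.3 -5. ] gap 0.0085 grip 39.0 q [ 0.38  0.51  0.45  1.51 -0.    1.91]
[[{'point': [235.3, 281.8], 'p': 0.74}], [{'point': [186.9, 205.5], 'p': 0.67}]]
[0.5924 0.3171 0.1011]
```

View pics/side3.png

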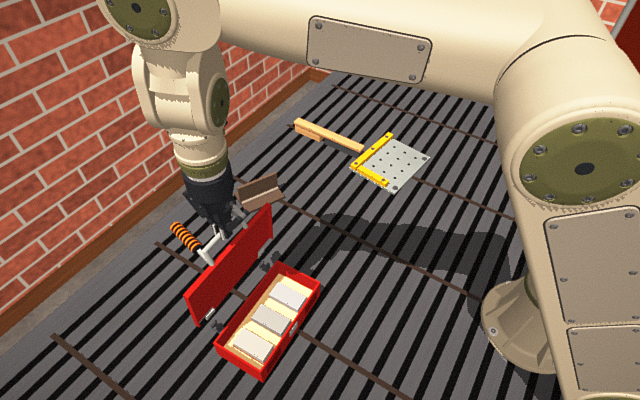

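The lid hangs upright and clear of the box, with its hinge at z≈0.10. I'll carry it to the free bench area around y≈0.

```bash
python3 - <<'E'
from h import *
go(.575,.0,.315,92)
p=cam('top');print([at_z(p,q,0) for q in((282,150),(318,167),(331,155))])
E
```

```text
slide [-318.3  -25.   -29.5] ang [-0.   0.   0.1] rows 7.7
[array([0.76  , 0.0853, 0.    ]), array([ 0.7126, -0.0144,  0.    ]), array([ 0.7465, -0.0502,  0.    ])]
```

Emit:
{"api": "jog_arm", "payload": {
  "moves": [
    {"fingers": 1, "slide": [0, 0, -10], "angular": [0, 0, 0]},
    {"fingers": 1, "slide": [-5, 0, -22], "angular": [0, 0, 0]},
    {"fingers": 1, "slide": [-18, -2, -30], "angular": [0, 0, 0]},
    {"fingers": 1, "slide": [-38, -4, -30], "angular": [0, 0, 0]},
    {"fingers": 1, "slide": [-62, -6, -30], "angular": [0, 0, 0]},
    {"fingers": 1, "slide": [-88, -8, -30], "angular": [0, 0, 0]},
    {"fingers": 1, "slide": [-114, -10, -30], "angular": [0, 0, 0]},
    {"fingers": 1, "slide": [-140, -12, -30], "angular": [0, 0, 0]},
    {"fingers": 1, "slide": [-166, -14, -30], "angular": [0, 0, 0]},
    {"fingers": 1, "slide": [-192, -16, -30], "angular": [0, 0, 0]}
  ]
}}

```text
clock: 10.1
tcp_pos: [0.579, 0.1246, 0.3161]
orientation: [0.0, 0.694, 0.72, -0.0]
wrist_force: [-0.1, -0.3, -4.7]
finger_gap: 0.0082
grip_force: 39.1
```

Emit:
{"api": "jog_arm", "payload": {
  "moves": [
    {"fingers": 1, "slide": [-26, -2, 0], "angular": [0, 0, 0]},
    {"fingers": 1, "slide": [-52, -4, 0], "angular": [0, 0, 0]},
    {"fingers": 1, "slide": [-76, -6, 0], "angular": [0, 0, 0]},
    {"fingers": 1, "slide": [-98, -8, 0], "angular": [0, 0, 0]},
    {"fingers": 1, "slide": [-114, -9, 0], "angular": [0, 0, 0]},
    {"fingers": 1, "slide": [-124, -9, 0], "angular": [0, 0, 0]},
    {"fingers": 1, "slide": [-126, -9, 0], "angular": [0, 0, 0]},
    {"fingers": 1, "slide": [-126, -9, 0], "angular": [0, 0, 0]}
  ]
}}

```text
clock: 10.77
tcp_pos: [0.575, -0.0003, 0.3159]
orientation: [-0.0, 0.695, 0.719, 0.0]
wrist_force: [0.6, -0.3, -5.2]
finger_gap: 0.0078
grip_force: 39.2
```

```bash
python3 - <<'E'
from h import *
st(); p=cam('side');save(p,'side4')
x=tip_of('lid_hinge',p)[:1];print(x)
s=get_state()['tcp_pos']
for z in(.12,.13,.14):
  if x: print(z,at_z(p,x[0]['point'],z))
go(.575,.0,.205,92)
E
```

```text
t 10.77 tcp [ 0.575  -0.0003  0.3159] yaw 91.98 z [ 0.  0. -1.] F [ 0.6 -0.3 -5.2] gap 0.0078 grip 39.2 q [-0.14  0.31  0.22  1.48  0.    1.4 ]
[{'point': [319.9, 185.1], 'p': 0.91}]
0.12 [ 0.5858 -0.0163  0.12  ]
0.13 [ 0.5808 -0.008   0.13  ]
0.14 [0.5757 0.0002 0.14  ]
slide [ -1.1  -0.1 110.9] ang [ 0.  -0.   0.1] rows 2.7
```

View pics/side4.png

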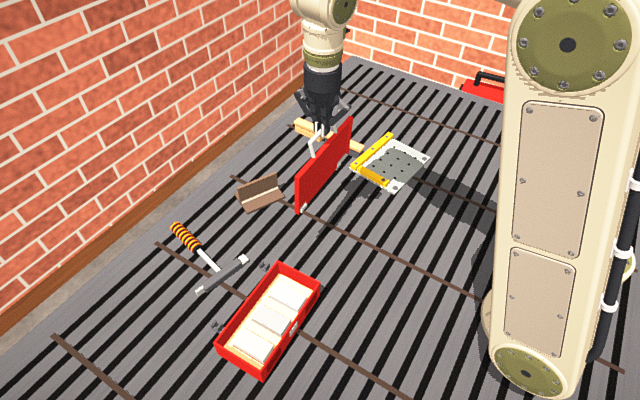

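The lid hangs vertical over the free area, clear of the fixture and the tee. I'll lower it until the pins touch.

Emit:
{"api": "jog_arm", "payload": {
  "moves": [
    {"fingers": 1, "slide": [0, 0, 20], "angular": [0, 0, 0]},
    {"fingers": 1, "slide": [0, 0, 45], "angular": [0, 0, 0]},
    {"fingers": 1, "slide": [0, 0, 70], "angular": [0, 0, 0]},
    {"fingers": 1, "slide": [0, 0, 95], "angular": [0, 0, 0]},
    {"fingers": 1, "slide": [0, 0, 110], "angular": [0, 0, 0]},
    {"fingers": 1, "slide": [0, 0, 120], "angular": [0, 0, 0]},
    {"fingers": 1, "slide": [0, 0, 127], "angular": [0, 0, 0]},
    {"fingers": 1, "slide": [0, 0, 127], "angular": [0, 0, 0]}
  ]
}}

```text
clock: 11.53
tcp_pos: [0.5746, 0.0011, 0.1877]
orientation: [-0.001, 0.694, 0.72, -0.001]
wrist_force: [-0.8, -0.8, -4.8]
finger_gap: 0.0084
grip_force: 39.2
```

Emit:
{"api": "jog_arm", "payload": {
  "moves": [
    {"fingers": 1, "slide": [0, 0, 2], "angular": [0, 0, 0]},
    {"fingers": 1, "slide": [0, 0, 4], "angular": [0, 0, 0]},
    {"fingers": 1, "slide": [0, 0, 5], "angular": [0, 0, 0]},
    {"fingers": 1, "slide": [0, 0, 5], "angular": [0, 0, 0]}
  ]
}}

```text
clock: 11.87
tcp_pos: [0.5755, 0.0003, 0.1844]
orientation: [0.0, 0.694, 0.72, 0.0]
wrist_force: [0.1, -0.1, -4.8]
finger_gap: 0.0085
grip_force: 39.2
```

```bash
python3 - <<'E'
from h import *
st()
E
```

```text
t 11.87 tcp [0.5755 0.0003 0.1844] yaw 92.06 z [ 0.001 -0.    -1.   ] F [ 0.1 -0.1 -4.8] gap 0.0085 grip 39.2 q [-0.14  0.34 -0.07  1.17 -0.    1.4 ]
```

Emit:
{"api": "jog_arm", "payload": {
  "moves": [
    {"fingers": 1, "slide": [0, 0, 2], "angular": [0, 0, 0]},
    {"fingers": 1, "slide": [0, 0, 3], "angular": [0, 0, 0]},
    {"fingers": 1, "slide": [0, 0, 4], "angular": [0, 0, 0]},
    {"fingers": 1, "slide": [0, 0, 4], "angular": [0, 0, 0]}
  ]
}}

```text
clock: 12.2
tcp_pos: [0.5763, 0.0001, 0.1813]
orientation: [0.001, 0.694, 0.72, 0.001]
wrist_force: [-0.3, 0.4, 3.4]
finger_gap: 0.0079
grip_force: 40.0
```

Contact at z≈0.181. Now I lay the lid down along the arc toward the robot.

Emit:
{"api": "jog_arm", "payload": {
  "moves": [
    {"fingers": 1, "slide": [0, -15.3, 0], "angular": [0, 0, 0]},
    {"fingers": 1, "slide": [0, -30.6, 0.7], "angular": [0, 0, 0]},
    {"fingers": 1, "slide": [0, -45.6, 3], "angular": [0, 0, 0]},
    {"fingers": 1, "slide": [0, -60.5, 6.7], "angular": [0, 0, 0]},
    {"fingers": 1, "slide": [0, -74.9, 11.7], "angular": [0, 0, 0]},
    {"fingers": 1, "slide": [0, -88.8, 18], "angular": [0, 0, 0]},
    {"fingers": 1, "slide": [0, -102.2, 25.5], "angular": [0, 0, 0]},
    {"fingers": 1, "slide": [0, -114.8, 34], "angular": [0, 0, 0]},
    {"fingers": 1, "slide": [0, -114.8, 34], "angular": [0, 0, 0]}
  ]
}}

```text
clock: 12.95
tcp_pos: [0.4569, -0.0036, 0.1447]
orientation: [-0.001, 0.694, 0.72, -0.001]
wrist_force: [-2.8, -0.2, 1.8]
finger_gap: 0.0082
grip_force: 39.8
```

```bash
python3 - <<'E'
from h import *
st();p=cam('side');save(p,'side5')
x=tip_of('lid_hinge',p)[:1];print(x, at_z(p,x[0]['point'],.007) if x else 0)
E
```

```text
t 12.95 tcp [ 0.4569 -0.0036  0.1447] yaw 92.04 z [-0.004 -0.    -1.   ] F [-2.8 -0.2  1.8] gap 0.0082 grip 39.8 q [-0.18  0.15 -0.42  1.01 -0.    1.35]
[{'point': [320.3, 221.1], 'p': 0.69}] [0.5679 0.0072 0.007 ]
```

View pics/side5.png

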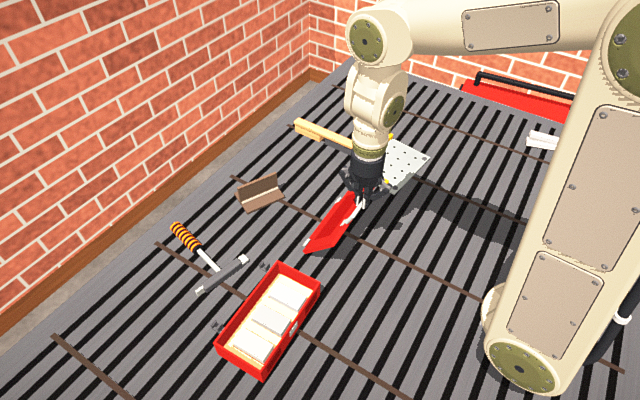

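The lid is leaning about 50° toward the robot, with its pins on the bench. I'll keep laying it down.

Emit:
{"api": "jog_arm", "payload": {
  "moves": [
    {"fingers": 1, "slide": [0, -11.8, 9.6], "angular": [0, 0, 0]},
    {"fingers": 1, "slide": [0, -22.9, 19.6], "angular": [0, 0, 0]},
    {"fingers": 1, "slide": [0, -32.9, 30.8], "angular": [0, 0, 0]},
    {"fingers": 1, "slide": [0, -41.8, 42.8], "angular": [0, 0, 0]},
    {"fingers": 1, "slide": [0, -49.6, 55.5], "angular": [0, 0, 0]},
    {"fingers": 1, "slide": [0, -56.2, 69], "angular": [0, 0, 0]},
    {"fingers": 1, "slide": [0, -61.6, 83], "angular": [0, 0, 0]},
    {"fingers": 1, "slide": [0, -65.8, 97.6], "angular": [0, 0, 0]},
    {"fingers": 1, "slide": [0, -68.6, 112], "angular": [0, 0, 0]},
    {"fingers": 1, "slide": [0, -68.6, 112], "angular": [0, 0, 0]}
  ]
}}

```text
clock: 13.88
tcp_pos: [0.3909, -0.0061, 0.0323]
orientation: [-0.001, 0.694, 0.72, -0.001]
wrist_force: [-1.5, -0.3, -0.3]
finger_gap: 0.008
grip_force: 42.2
```

Emit:
{"api": "jog_arm", "payload": {
  "moves": [
    {"fingers": 1, "slide": [0, -0.5, 4], "angular": [0, 0, 0]},
    {"fingers": 1, "slide": [0, -1, 8], "angular": [0, 0, 0]},
    {"fingers": 1, "slide": [0, -1, 12], "angular": [0, 0, 0]},
    {"fingers": 1, "slide": [0, -1, 13], "angular": [0, 0, 0]},
    {"fingers": 1, "slide": [0, -1, 13], "angular": [0, 0, 0]},
    {"fingers": 1, "slide": [0, -1, 13], "angular": [0, 0, 0]}
  ]
}}

```text
clock: 14.38
tcp_pos: [0.3914, -0.0064, 0.0211]
orientation: [0.0, 0.694, 0.72, 0.0]
wrist_force: [-2.5, 0.1, -0.7]
finger_gap: 0.008
grip_force: 42.5
```

```bash
python3 - <<'E'
from h import *
st()
E
```

```text
t 14.38 tcp [ 0.3914 -0.0064  0.0211] yaw 92.06 z [ 0.001 -0.    -1.   ] F [-2.5  0.1 -0.7] gap 0.008 grip 42.5 q [-0.22  0.18 -0.75  0.65 -0.    1.31]
```

Emit:
{"api": "jog_arm", "payload": {
  "moves": [
    {"fingers": 1, "slide": [0, 0, 1], "angular": [0, 0, 0]},
    {"fingers": 1, "slide": [0, 0, 2], "angular": [0, 0, 0]},
    {"fingers": 1, "slide": [0, 0, 2], "angular": [0, 0, 0]},
    {"fingers": 1, "slide": [0, 0, 2], "angular": [0, 0, 0]}
  ]
}}

```text
clock: 14.72
tcp_pos: [0.3911, -0.0064, 0.0189]
orientation: [0.0, 0.694, 0.72, 0.0]
wrist_force: [-2.2, -0.6, 0.3]
finger_gap: 0.008
grip_force: 42.5
```

Emit:
{"api": "jog_arm", "payload": {
  "moves": [
    {"fingers": 1, "slide": [0, 0, 1], "angular": [0, 0, 0]},
    {"fingers": 1, "slide": [0, 0, 2], "angular": [0, 0, 0]},
    {"fingers": 1, "slide": [0, 0, 2], "angular": [0, 0, 0]},
    {"fingers": 1, "slide": [0, 0, 2], "angular": [0, 0, 0]}
  ]
}}

```text
clock: 15.05
tcp_pos: [0.3908, -0.0064, 0.0176]
orientation: [0.0, 0.694, 0.72, -0.0]
wrist_force: [-5.5, -0.3, 11.9]
finger_gap: 0.008
grip_force: 44.1
```

The lid is resting on the bench. I'll ease off, release and rise.

Emit:
{"api": "jog_arm", "payload": {
  "moves": [
    {"fingers": 1, "slide": [0, 0, -1], "angular": [0, 0, 0]},
    {"fingers": 0.7, "slide": [0, 0, -1], "angular": [0, 0, 0]},
    {"fingers": 0.7, "slide": [0, 0, -1], "angular": [0, 0, 0]},
    {"fingers": 0.7, "slide": [0, 0, -1], "angular": [0, 0, 0]},
    {"fingers": 0.7, "slide": [0, 0, -10], "angular": [0, 0, 0]},
    {"fingers": 0.7, "slide": [0, 0, -30], "angular": [0, 0, 0]},
    {"fingers": 0.7, "slide": [0, 0, -60], "angular": [0, 0, 0]},
    {"fingers": 0.7, "slide": [0, 0, -100], "angular": [0, 0, 0]},
    {"fingers": 0.3, "slide": [0, 0, -140], "angular": [0, 0, 0]},
    {"fingers": 0, "slide": [0, 0, -180], "angular": [0, 0, 0]}
  ]
}}

```text
clock: 15.88
tcp_pos: [0.3906, -0.0061, 0.1986]
orientation: [-0.0, 0.694, 0.72, 0.0]
wrist_force: [1.5, -1.1, -0.4]
finger_gap: 0.0489
grip_force: 0.0
```

```bash
python3 - <<'E'
from h import *
st();p=cam('top');save(p,'top6')
for t in('lid_hinge','lid_handle','coupon1_center','coupon_box','fixture','box_hinge'):
  for x in tip_of(t,p)[:4]: print(t,np.round(x['point'],1),round(x['p'],2), at_z(p,x['point'],{'coupon1_center':.014,'lid_handle':.02}.get(t,.0615 if t=='box_hinge' else 0)))
go(.505,.15,.33,92);go(.505,.315,.33,182)
E
```

```text
t 15.88 tcp [ 0.3906 -0.0061  0.1986] yaw 92.06 z [ 0.  0. -1.] F [ 1.5 -1.1 -0.4] gap 0.0489 grip 0.0 q [-0.22 -0.02 -0.46  1.13  0.    1.31]
lid_hinge [314.8 218.4] 0.84 [ 0.5704 -0.0061  0.    ]
lid_handle [194.2 240.8] 0.48 [0.5073 0.3143 0.02  ]
coupon1_center [218.4 239.3] 0.67 [0.5119 0.2513 0.014 ]
coupon_box [196.3 242.1] 0.97 [0.5049 0.3133 0.    ]
coupon_box [422.4 163.6] 0.4 [ 0.7235 -0.3023  0.    ]
coupon_box [221.4 241.2] 0.26 [0.5076 0.2457 0.    ]
fixture [430.6 237.1] 0.55 [ 0.521  -0.3195  0.    ]
fixture [419.3 159.8] 0.45 [ 0.7341 -0.294   0.    ]
box_hinge [189.6 215. ] 0.81 [0.5718 0.3187 0.0615]
slide [ 151.9  120.3 -134.8] ang [-0.1 -0.   0.1] rows 5.7
slide [ 316.8  126.2 -134.7] ang [ -0.1  -0.1 -89.9] rows 12.6
```

View pics/top6.png

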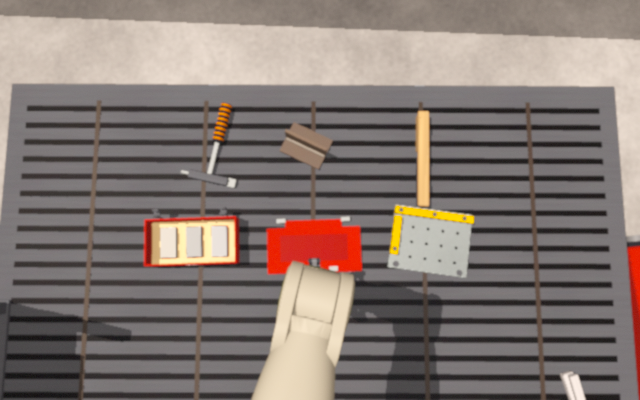

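The lid lies flat at the bench centre, clear of the fixture (its right edge is at col 361, the plate starts at col 388). The three coupons are at (169,242), (194,241) and (219,241). Now over the box.

Emit:
{"api": "jog_arm", "payload": {
  "moves": [
    {"fingers": 0, "slide": [317, 110, -70], "angular": [0, 0, -90]},
    {"fingers": 0, "slide": [317, 110, -70], "angular": [0, 0, -90]},
    {"fingers": 0, "slide": [317, 110, -70], "angular": [0, 0, -90]},
    {"fingers": 0, "slide": [317, 110, -70], "angular": [0, 0, -90]},
    {"fingers": 0, "slide": [317, 110, -70], "angular": [0, 0, -90]},
    {"fingers": 0, "slide": [317, 110, -70], "angular": [0, 0, -90]},
    {"fingers": 0, "slide": [317, 110, -70], "angular": [0, 0, -90]},
    {"fingers": 0, "slide": [317, 110, -70], "angular": [0, 0, -90]},
    {"fingers": 0, "slide": [317, 110, -70], "angular": [0, 0, -90]},
    {"fingers": 0, "slide": [317, 110, -70], "angular": [0, 0, -90]}
  ]
}}

```text
clock: 17.07
tcp_pos: [0.4896, 0.3176, 0.2644]
orientation: [-0.001, 0.137, 0.991, -0.0]
wrist_force: [-0.2, -0.1, -0.2]
finger_gap: 0.0856
grip_force: 0.0
```

```bash
python3 - <<'E'
from h import *
st();go(.49,.315,.26,182)
E
```

```text
t 17.07 tcp [0.4896 0.3176 0.2644] yaw 164.25 z [-0.002 -0.001 -1.   ] F [-0.2 -0.1 -0.2] gap 0.0856 grip 0.0 q [0.44 0.33 0.12 1.37 0.   0.71]
slide [-1.1 -2.4  4.4] ang [ -0.1  -0.1 -17.7] rows 2.5
```

Emit:
{"api": "jog_arm", "payload": {
  "moves": [
    {"fingers": 0, "slide": [-1, -2, 4], "angular": [0, 0, -17.7]},
    {"fingers": 0, "slide": [-1, -2, 4], "angular": [0, 0, -17.7]},
    {"fingers": 0, "slide": [-1, -2, 4], "angular": [0, 0, -17.7]},
    {"fingers": 0, "slide": [-1, -2, 4], "angular": [0, 0, -17.7]}
  ]
}}

```text
clock: 17.4
tcp_pos: [0.4891, 0.312, 0.2604]
orientation: [-0.002, -0.013, 1.0, -0.001]
wrist_force: [0.1, 0.3, -0.0]
finger_gap: 0.0856
grip_force: 0.0
```

```bash
cat >> h.py <<'E'
def blobs(p,z,lo=(0,0,150),hi=(180,45,255),amin=2500,amax=40000,roi=None):
    "bright low-saturation blobs -> min-area rects on plane z: centre, sides, yaw of long side"
    m=cv2.inRange(cv2.cvtColor(p['color'],cv2.COLOR_RGB2HSV),lo,hi); m=cv2.morphologyEx(m,cv2.MORPH_OPEN,np.ones((3,3),np.uint8))
    if roi: k=np.zeros_like(m);k[roi[1]:roi[3],roi[0]:roi[2]]=255;m&=k
    out=[]
    for c in cv2.findContours(m,cv2.RETR_EXTERNAL,cv2.CHAIN_APPROX_NONE)[0]:
        if not amin<cv2.contourArea(c)<amax: continue
        W=np.array([at_z(p,q[0],z)[:2] for q in c],np.float32)
        (cx,cy),(w,h),a=cv2.minAreaRect(W*1000)
        if h>w: a+=90;w,h=h,w
        a=(a+90)%180-90
        out.append((cx/1000,cy/1000,w,h,a,c.reshape(-1,2).mean(0).round())); print('blob c(%.4f,%.4f) %.1fx%.1f yaw %.1f px %s'%(out[-1]))
    return out
E
python3 - <<'E'
from h import *
st();p=cam('wrist');save(p,'w7');blobs(p,.024)
for t in('coupon1_center','coupon_box'):
  for x in tip_of(t,p)[:4]: print(t,np.round(x['point'],1),round(x['p'],2), at_z(p,x['point'],.014 if t[6]!='_' else 0))
E
```

```text
t 17.4 tcp [0.4891 0.312  0.2604] yaw -178.53 z [-0.004 -0.002 -1.   ] F [ 0.1  0.3 -0. ] gap 0.0856 grip 0.0 q [ 0.43  0.32  0.1   1.36 -0.    0.4 ]
coupon1_center [270.5 180.7] 0.98 [0.5073 0.2506 0.014 ]
```

View pics/w7.png

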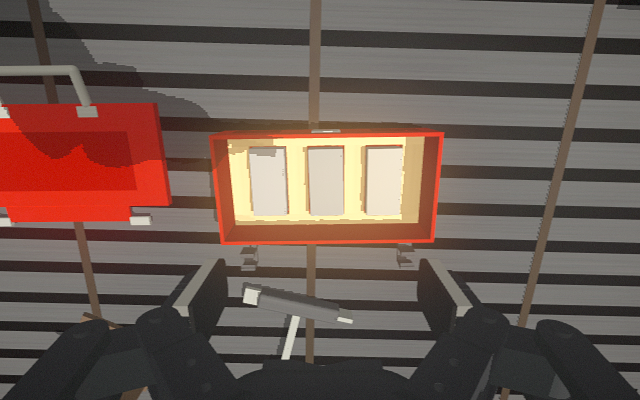

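```bash
python3 - <<'E'
from h import *
p=cam('wrist');hsv=cv2.cvtColor(p['color'],cv2.COLOR_RGB2HSV)
for q in((268,180),(326,180),(384,180),(298,180),(355,180),(384,213)): print(q,hsv[q[1],q[0]])
for S in (25,45): blobs(p,.024,(0,0,120),(180,S,255),800,5000,roi=(215,130,440,240))
E
```

```text
(268, 180) [ 18  28 235]
(326, 180) [ 20  32 226]
(384, 180) [ 19  37 246]
(298, 180) [ 27  70 255]
(355, 180) [ 27  69 255]
(384, 213) [ 18  37 237]
blob c(0.5057,0.3160) 78.9x38.7 yaw 2.3 px [326. 181.]
blob c(0.5076,0.2495) 79.0x40.0 yaw 2.4 px [269. 181.]
blob c(0.5033,0.3837) 78.8x39.2 yaw 2.8 px [384. 180.]
```

Coupons measured cleanly at the expected pocket spacing and at yaw ≈2.3°. First I take the one at (0.5076, 0.2495).

```bash
python3 - <<'E'
from h import *
go(.5073,.2492,.09,182.3);go(.5073,.2492,.019,182.3)
E
```

```text
slide [-16.6 -63.1 171.9] ang [-0.  -0.1 -1. ] rows 4.4
slide [-16.7 -63.1 242.9] ang [-0.  -0.1 -1. ] rows 6.0
```

Emit:
{"api": "jog_arm", "payload": {
  "squeeze": 60,
  "moves": [
    {"fingers": 0.37, "slide": [-17, -63, 40], "angular": [0, 0, -1]},
    {"fingers": 0.37, "slide": [-17, -63, 80], "angular": [0, 0, -1]},
    {"fingers": 0.37, "slide": [-17, -63, 120], "angular": [0, 0, -1]},
    {"fingers": 0.37, "slide": [-17, -63, 160], "angular": [0, 0, -1]},
    {"fingers": 0.37, "slide": [-17, -63, 172], "angular": [0, 0, -1]},
    {"fingers": 0.37, "slide": [-17, -63, 172], "angular": [0, 0, -1]},
    {"fingers": 0.37, "slide": [-17, -63, 172], "angular": [0, 0, -1]}
  ]
}}

```text
clock: 18.18
tcp_pos: [0.5069, 0.249, 0.0896]
orientation: [-0.002, -0.02, 1.0, -0.001]
wrist_force: [0.9, 0.7, 0.2]
finger_gap: 0.0536
grip_force: 0.0
```

```bash
python3 - <<'E'
from h import *
st();go(.5073,.2492,.019,182.3);p=cam('wrist');save(p,'w8')
E
```

```text
t 18.18 tcp [0.5069 0.249  0.0896] yaw -177.68 z [-0.004 -0.001 -1.   ] F [0.9 0.7 0.2] gap 0.0536 grip 0.0 q [ 0.31  0.39 -0.24  0.95 -0.    0.27]
slide [-0.8  0.2 70.6] ang [-0.1 -0.2  0. ] rows 1.7
```

View pics/w8.png

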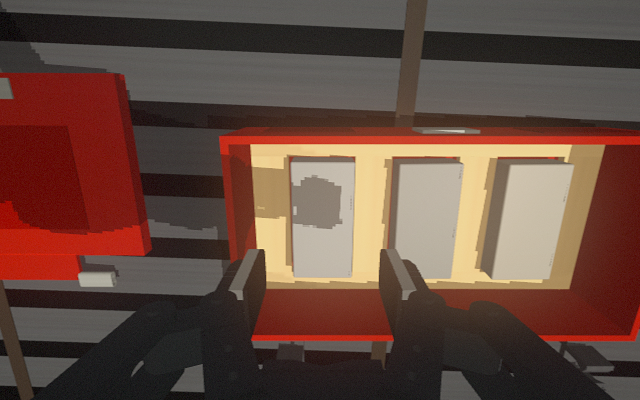

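The fingers (cols 265 and 382) are centred on the coupon (cols 291–355). Next I descend and grip.

Emit:
{"api": "jog_arm", "payload": {
  "squeeze": 60,
  "moves": [
    {"fingers": 0.37, "slide": [-1, 0, 30], "angular": [0, 0, 0]},
    {"fingers": 0.37, "slide": [-1, 0, 55], "angular": [0, 0, 0]},
    {"fingers": 0.37, "slide": [-1, 0, 67], "angular": [0, 0, 0]},
    {"fingers": 0.37, "slide": [-1, 0, 70], "angular": [0, 0, 0]},
    {"fingers": 0.37, "slide": [-1, 0, 70], "angular": [0, 0, 0]}
  ]
}}

```text
clock: 18.65
tcp_pos: [0.5115, 0.2508, 0.0254]
orientation: [0.003, -0.021, 1.0, 0.0]
wrist_force: [-3.0, 0.5, 5.6]
finger_gap: 0.0538
grip_force: 2.7
```

Emit:
{"api": "jog_arm", "payload": {
  "squeeze": 60,
  "moves": [
    {"fingers": 0.8, "slide": [0, 0, 0], "angular": [0, 0, 0]},
    {"fingers": 0.8, "slide": [0, 0, 0], "angular": [0, 0, 0]},
    {"fingers": 0.8, "slide": [0, 0, 0], "angular": [0, 0, 0]},
    {"fingers": 0.8, "slide": [0, 0, 0], "angular": [0, 0, 0]}
  ]
}}

```text
clock: 18.98
tcp_pos: [0.5125, 0.2507, 0.0253]
orientation: [0.004, -0.021, 1.0, 0.001]
wrist_force: [-2.0, -3.1, 11.1]
finger_gap: 0.0383
grip_force: 59.7
```

```bash
python3 - <<'E'
from h import *
st()
E
```

```text
t 18.98 tcp [0.5125 0.2507 0.0253] yaw -177.62 z [ 0.007  0.001 -1.   ] F [-2.  -3.1 11.1] gap 0.0383 grip 59.7 q [ 0.31  0.46 -0.31  0.8  -0.    0.27]
```

Emit:
{"api": "jog_arm", "payload": {
  "squeeze": 60,
  "moves": [
    {"fingers": 0.8, "slide": [0, 0, -10], "angular": [0, 0, 0]},
    {"fingers": 0.8, "slide": [0, 0, -25], "angular": [0, 0, 0]},
    {"fingers": 0.8, "slide": [0, 0, -55], "angular": [0, 0, 0]},
    {"fingers": 0.8, "slide": [0, 0, -95], "angular": [0, 0, 0]},
    {"fingers": 0.8, "slide": [0, 0, -135], "angular": [0, 0, 0]},
    {"fingers": 0.8, "slide": [0, 0, -175], "angular": [0, 0, 0]},
    {"fingers": 0.8, "slide": [0, 0, -200], "angular": [0, 0, 0]},
    {"fingers": 0.8, "slide": [0, 0, -200], "angular": [0, 0, 0]}
  ]
}}

```text
clock: 19.65
tcp_pos: [0.5126, 0.2512, 0.2293]
orientation: [0.006, -0.021, 1.0, 0.002]
wrist_force: [0.7, 0.3, -4.1]
finger_gap: 0.0384
grip_force: 62.5
```

```bash
python3 - <<'E'
from h import *
st();p=cam('wrist');save(p,'w9');go(.45,.0,.24,187);go(.42,-.33,.24,187)
E
```

```text
t 19.65 tcp [0.5126 0.2512 0.2293] yaw -177.6 z [ 0.012  0.004 -1.   ] F [ 0.7  0.3 -4.1] gap 0.0384 grip 62.5 q [ 0.31  0.3  -0.01  1.25  0.    0.27]
slide [  71.8 -247.9  -15.6] ang [ 0.1  0.5 -4.6] rows 6.2
slide [ 115.5 -576.4  -16.8] ang [ 0.1  0.5 -4.6] rows 14.1
```

View pics/w9.png

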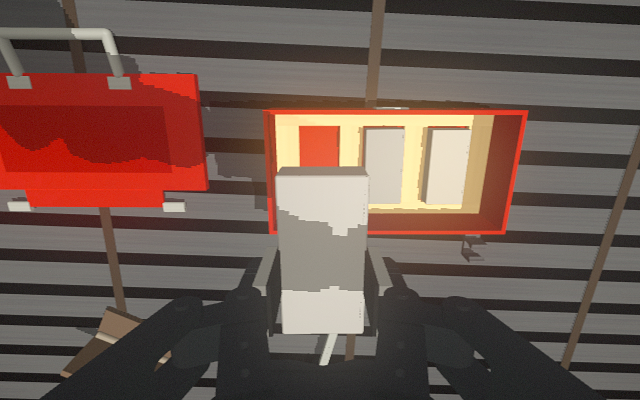

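The coupon is held firmly (cols 278–368) and the lid lies undisturbed. Carrying it to where the wrist camera can see the fixture.

```bash
python3 - <<'E'
from h import *
go(.6,-.33,.24,173.25)
E
```

```text
slide [ -64.3 -583.9  -15.3] ang [0.2 0.5 9.1] rows 14.1
```

Emit:
{"api": "jog_arm", "payload": {
  "moves": [
    {"fingers": 0.8, "slide": [-2, -20, -2], "angular": [0, 0, 0]},
    {"fingers": 0.8, "slide": [-6, -55, -5], "angular": [0, 0.5, 1]},
    {"fingers": 0.8, "slide": [-10, -95, -8], "angular": [0, 0.5, 2]},
    {"fingers": 0.8, "slide": [-15, -135, -15], "angular": [0, 0.5, 3]},
    {"fingers": 0.8, "slide": [-19, -175, -15], "angular": [0, 0.5, 4]},
    {"fingers": 0.8, "slide": [-24, -215, -15], "angular": [0, 0.5, 5]},
    {"fingers": 0.8, "slide": [-28, -255, -15], "angular": [0, 0.5, 6]},
    {"fingers": 0.8, "slide": [-33, -295, -15], "angular": [0, 0.5, 7]},
    {"fingers": 0.8, "slide": [-37, -335, -15], "angular": [0, 0.5, 8]},
    {"fingers": 0.8, "slide": [-41, -375, -15], "angular": [0, 0.5, 9]}
  ]
}}

```text
clock: 20.53
tcp_pos: [0.5648, -0.1247, 0.2338]
orientation: [-0.006, 0.058, 0.998, 0.001]
wrist_force: [0.9, -0.4, -5.2]
finger_gap: 0.0382
grip_force: 62.5
```

```bash
python3 - <<'E'
from h import *
st();go(.6,-.33,.24,173.25)
E
```

```text
t 20.53 tcp [ 0.5648 -0.1247  0.2338] yaw 173.33 z [-0.012  0.002 -1.   ] F [ 0.9 -0.4 -5.2] gap 0.0382 grip 62.5 q [-0.35  0.33  0.05  1.3  -0.   -0.24]
slide [ -58.8 -199.8   -6.9] ang [ 0.  -0.7  0.1] rows 5.0
```

Emit:
{"api": "jog_arm", "payload": {
  "moves": [
    {"fingers": 0.8, "slide": [-12, -40, -7], "angular": [0, -0.7, 0]},
    {"fingers": 0.8, "slide": [-24, -80, -7], "angular": [0, -0.7, 0]},
    {"fingers": 0.8, "slide": [-36, -120, -7], "angular": [0, -0.7, 0]},
    {"fingers": 0.8, "slide": [-48, -160, -7], "angular": [0, -0.7, 0]},
    {"fingers": 0.8, "slide": [-59, -200, -7], "angular": [0, -0.7, 0]},
    {"fingers": 0.8, "slide": [-59, -200, -7], "angular": [0, -0.7, 0]},
    {"fingers": 0.8, "slide": [-59, -200, -7], "angular": [0, -0.7, 0]}
  ]
}}

```text
clock: 21.12
tcp_pos: [0.6003, -0.3311, 0.2384]
orientation: [-0.0, 0.06, 0.998, 0.001]
wrist_force: [-0.6, 0.7, -5.7]
finger_gap: 0.038
grip_force: 62.8
```

```bash
python3 - <<'E'
from h import *
st();p=cam('wrist');save(p,'w10')
hsv=cv2.cvtColor(p['color'],cv2.COLOR_RGB2HSV)
y=cv2.inRange(hsv,(18,130,90),(36,255,255))
for c in cv2.findContours(y,cv2.RETR_EXTERNAL,cv2.CHAIN_APPROX_NONE)[0]:
  if cv2.contourArea(c)>500:
    W=np.array([at_z(p,q[0],.024)[:2] for q in c],np.float32); r=cv2.minAreaRect(W*1000);print(cv2.contourArea(c),c.reshape(-1,2).min(0),c.reshape(-1,2).max(0),r,cv2.boxPoints(r).round(1).tolist())
for x in tip_of('fixture',p)[:2]: print(x,at_z(p,x['point'],0))
E
```

```text
t 21.12 tcp [ 0.6003 -0.3311  0.2384] yaw 173.14 z [-0.001  0.002 -1.   ] F [-0.6  0.7 -5.7] gap 0.038 grip 62.8 q [-0.62  0.54  0.39  1.42  0.   -0.5 ]
3757.5 [226 142] [424 164] ((580.3551025390625, -324.9657287597656), (209.99346923828125, 21.64676284790039), 82.42289733886719) [[555.7999877929688, -427.6000061035156], [577.2000122070312, -430.5], [604.9000244140625, -222.3000030517578], [583.5, -219.5]]
2420.0 [404  31] [436 140] ((526.541259765625, -223.41796875), (23.610698699951172, 103.38307189941406), 82.34463500976562) [[473.70001220703125, -228.1999969482422], [576.2000122070312, -242.0], [579.2999877929688, -218.60000610351562], [476.8999938964844, -204.8000030517578]]
{'point': [323.9, 93.9], 'p': 0.69} [ 0.5204 -0.319   0.    ]
```

View pics/w10.png

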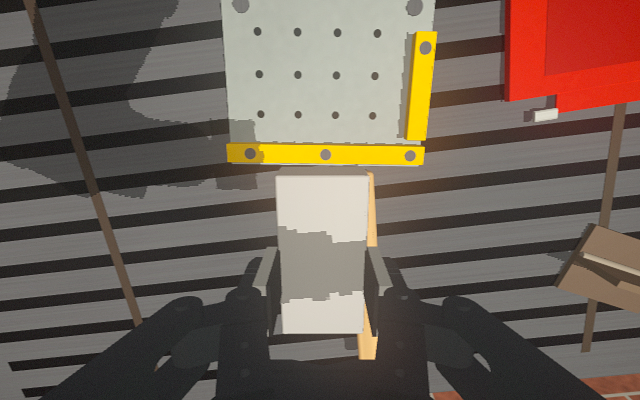

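The view shows the yellow fence (rows 142–164), the stop (cols 404–436), and the gripped coupon square in the fingers. That puts the fixture origin at about (0.522, −0.3175), yaw −7.6°. I'll place the coupon just off the stop and fence, then push it in.

```bash
cat >> h.py <<'E'
O=np.array([.522,-.3175]);FY=-7.6
def fw(x,y):
    c,s=np.cos(np.radians(FY)),np.sin(np.radians(FY)); return O+np.array([c*x-s*y,s*x+c*y])/1000
def wf(P):
    c,s=np.cos(np.radians(FY)),np.sin(np.radians(FY)); d=(np.array(P[:2])-O)*1000; return np.array([c*d[0]+s*d[1],-s*d[0]+c*d[1]])
def gof(x,y,z,yaw=180): w=fw(x,y); go(w[0],w[1],z,FY+yaw)
E
python3 - <<'E'
from h import *
st();gof(9,38,.1,180);gof(9,38,.0305,180)
E
```

```text
t 21.22 tcp [ 0.6006 -0.328   0.2401] yaw 173.35 z [ 0.     0.002 -1.   ] F [ 0.2  0.5 -5.1] gap 0.0381 grip 62.8 q [-0.62  0.54  0.39  1.42  0.   -0.5 ]
slide [ 69.6  38.9 140.2] ang [ 0.1 -0.   1. ] rows 3.9
slide [ 69.6  38.8 209.7] ang [ 0.1 -0.   1. ] rows 5.4
```

Emit:
{"api": "jog_arm", "payload": {
  "moves": [
    {"fingers": 0.8, "slide": [30, 17, 20], "angular": [0, 0, 1]},
    {"fingers": 0.8, "slide": [60, 33, 40], "angular": [0, 0, 1]},
    {"fingers": 0.8, "slide": [70, 39, 75], "angular": [0, 0, 1]},
    {"fingers": 0.8, "slide": [70, 39, 110], "angular": [0, 0, 1]},
    {"fingers": 0.8, "slide": [70, 39, 140], "angular": [0, 0, 1]},
    {"fingers": 0.8, "slide": [70, 39, 160], "angular": [0, 0, 1]},
    {"fingers": 0.8, "slide": [70, 39, 180], "angular": [0, 0, 1]},
    {"fingers": 0.8, "slide": [70, 39, 190], "angular": [0, 0, 1]},
    {"fingers": 0.8, "slide": [70, 39, 195], "angular": [0, 0, 1]},
    {"fingers": 0.8, "slide": [70, 39, 195], "angular": [0, 0, 1]}
  ]
}}

```text
clock: 22.05
tcp_pos: [0.5366, -0.2807, 0.0466]
orientation: [0.001, 0.066, 0.998, 0.0]
wrist_force: [-0.1, 1.0, -3.8]
finger_gap: 0.0381
grip_force: 62.7
```

```bash
python3 - <<'E'
from h import *
st();print(wf(get_state()['tcp_pos']));gof(9,38,.0305,180)
E
```

```text
t 22.05 tcp [ 0.5366 -0.2807  0.0466] yaw 172.46 z [ 0.002 -0.    -1.   ] F [-0.1  1.  -3.8] gap 0.0381 grip 62.7 q [-0.61  0.49 -0.18  0.89  0.   -0.48]
[ 9.6094 38.4011]
slide [ 0.6 -0.4 16.1] ang [0.  0.1 0.1] rows 0.4
```

Emit:
{"api": "jog_arm", "payload": {
  "moves": [
    {"fingers": 0.8, "slide": [0, 0, 5], "angular": [0, 0, 0]},
    {"fingers": 0.8, "slide": [0, 0, 10], "angular": [0, 0, 0]},
    {"fingers": 0.8, "slide": [0, 0, 14], "angular": [0, 0, 0]},
    {"fingers": 0.8, "slide": [0, 0, 15], "angular": [0, 0, 0]},
    {"fingers": 0.8, "slide": [0, 0, 15], "angular": [0, 0, 0]}
  ]
}}

```text
clock: 22.47
tcp_pos: [0.537, -0.2822, 0.0321]
orientation: [0.002, 0.067, 0.998, -0.0]
wrist_force: [-0.2, -0.5, -4.9]
finger_gap: 0.0382
grip_force: 62.8
```

Emit:
{"api": "jog_arm", "payload": {
  "moves": [
    {"fingers": 0.8, "slide": [0, 0, 1], "angular": [0, 0, 0]},
    {"fingers": 0.8, "slide": [0, 0, 2], "angular": [0, 0, 0]},
    {"fingers": 0.8, "slide": [0, 0, 3], "angular": [0, 0, 0]},
    {"fingers": 0.8, "slide": [0, 0, 3], "angular": [0, 0, 0]}
  ]
}}

```text
clock: 22.8
tcp_pos: [0.5373, -0.2823, 0.0294]
orientation: [0.002, 0.066, 0.998, -0.001]
wrist_force: [-0.6, -0.8, -3.9]
finger_gap: 0.0379
grip_force: 62.9
```

Emit:
{"api": "jog_arm", "payload": {
  "moves": [
    {"fingers": 0.8, "slide": [0, 0, 1], "angular": [0, 0, 0]},
    {"fingers": 0.8, "slide": [0, 0, 2], "angular": [0, 0, 0]},
    {"fingers": 0.8, "slide": [0, 0, 2], "angular": [0, 0, 0]}
  ]
}}

```text
clock: 23.05
tcp_pos: [0.5373, -0.2824, 0.0294]
orientation: [0.002, 0.066, 0.998, -0.001]
wrist_force: [-4.7, 2.2, 10.0]
finger_gap: 0.0383
grip_force: 64.4
```

Emit:
{"api": "jog_arm", "payload": {
  "moves": [
    {"fingers": 0.42, "slide": [0, 0, -1], "angular": [0, 0, 0]},
    {"fingers": 0.42, "slide": [0, 0, -1], "angular": [0, 0, 0]},
    {"fingers": 0.42, "slide": [0, 0, -1], "angular": [0, 0, 0]},
    {"fingers": 0.42, "slide": [0, 0, -10], "angular": [0, 0, 0]},
    {"fingers": 0.42, "slide": [0, 0, -40], "angular": [0, 0, 0]},
    {"fingers": 0.42, "slide": [0, 0, -80], "angular": [0, 0, 0]},
    {"fingers": 0.42, "slide": [0, 0, -120], "angular": [0, 0, 0]},
    {"fingers": 1, "slide": [0, 0, -160], "angular": [0, 0, 0]},
    {"fingers": 1, "slide": [0, 0, -180], "angular": [0, 0, 0]},
    {"fingers": 1, "slide": [0, 0, -180], "angular": [0, 0, 0]}
  ]
}}

```text
clock: 23.88
tcp_pos: [0.5392, -0.2838, 0.2144]
orientation: [0.007, 0.066, 0.998, -0.003]
wrist_force: [1.0, 0.5, -0.3]
finger_gap: 0.0138
grip_force: 0.0
```

```bash
python3 - <<'E'
from h import *
st();p=cam('wrist');save(p,'w11')
hsv=cv2.cvtColor(p['color'],cv2.COLOR_RGB2HSV)
w=fw(4,38);q=proj(p,[*w,.028]);print('exp px',q)
print(hsv[int(q[1])-10:int(q[1])+11:10,int(q[0]):int(q[0])+110:10][1].tolist()); print(hsv[int(q[1]),int(q[0])-110:int(q[0]):10].tolist())
for t in['coupon1_center']:
  for x in tip_of(t,p)[:3]: P=at_z(p,x['point'],.018);print(x,P,wf(P))
for x in tip_of('fixture',p)[:1]: print(x,at_z(p,x['point'],0))
E
```

```text
t 23.88 tcp [ 0.5392 -0.2838  0.2144] yaw 172.39 z [ 0.013 -0.008 -1.   ] F [ 1.   0.5 -0.3] gap 0.0138 grip 0.0 q [-0.62  0.38  0.07  1.25  0.   -0.48]
exp px [325.4307 166.9163]
[[21, 22, 232], [21, 21, 233], [24, 25, 194], [25, 21, 209], [24, 26, 194], [26, 255, 255], [26, 255, 255], [15, 127, 114], [15, 130, 108], [12, 76, 118], [12, 36, 143]]
[[32, 26, 138], [30, 18, 139], [30, 24, 141], [30, 23, 144], [25, 22, 149], [30, 19, 178], [32, 19, 203], [30, 18, 204], [30, 16, 204], [21, 23, 215], [21, 22, 231]]
{'point': [325.7, 166.2], 'p': 0.83} [ 0.5324 -0.2802  0.018 ] [ 5.4056 38.3119]
{'point': [586.8, 319.5], 'p': 0.23} [0.7565 0.0034 0.018 ] [190.0186 349.0894]
{'point': [287.1, 155.5], 'p': 0.81} [ 0.5194 -0.3199  0.    ]
```

The coupon sits at fixture (5.4, 38.3), as intended. Now I push it to the stop (+y), then to the fence (+x).

```bash
python3 - <<'E'
from h import *
gof(8,-8,.06,180);gof(8,-8,.0225,180)
E
```

```text
slide [  2.  -45.2 147. ] ang [-0.   0.2 -0. ] rows 3.7
slide [  2.2 -45.1 184.5] ang [-0.   0.2 -0. ] rows 4.6
```

Emit:
{"api": "jog_arm", "payload": {
  "moves": [
    {"fingers": 1, "slide": [1, -40, 5], "angular": [0, 0.2, 0]},
    {"fingers": 1, "slide": [1, -45, 40], "angular": [0, 0.2, 0]},
    {"fingers": 1, "slide": [2, -45, 80], "angular": [0, 0.2, 0]},
    {"fingers": 1, "slide": [2, -45, 120], "angular": [0, 0.2, 0]},
    {"fingers": 1, "slide": [2, -45, 155], "angular": [0, 0.2, 0]},
    {"fingers": 1, "slide": [2, -45, 175], "angular": [0, 0.2, 0]},
    {"fingers": 1, "slide": [2, -45, 184], "angular": [0, 0.2, 0]},
    {"fingers": 1, "slide": [2, -45, 184], "angular": [0, 0.2, 0]},
    {"fingers": 1, "slide": [2, -45, 184], "angular": [0, 0.2, 0]}
  ]
}}

```text
clock: 24.78
tcp_pos: [0.5281, -0.3256, 0.0219]
orientation: [-0.001, 0.066, 0.998, 0.001]
wrist_force: [-0.8, -0.8, 0.3]
finger_gap: -0.0002
grip_force: 0.0
```

```bash
python3 - <<'E'
from h import *
st();print(wf(get_state()['tcp_pos']));gof(8,27,.0225,180)
E
```

```text
t 24.78 tcp [ 0.5281 -0.3256  0.0219] yaw 172.38 z [-0.002  0.001 -1.   ] F [-0.8 -0.8  0.3] gap -0.0002 grip 0.0 q [-0.68  0.55 -0.16  0.86 -0.   -0.55]
[ 7.1613 -7.23  ]
slide [-0.8 34.2 -0.6] ang [ 0.1 -0.1 -0. ] rows 0.8
```

Emit:
{"api": "jog_arm", "payload": {
  "moves": [
    {"fingers": 1, "slide": [0, 5, 0], "angular": [0, 0, 0]},
    {"fingers": 1, "slide": [0, 10, 0], "angular": [0, 0, 0]},
    {"fingers": 1, "slide": [0, 15, 0], "angular": [0, 0, 0]},
    {"fingers": 1, "slide": [0, 20, 0], "angular": [0, 0, 0]},
    {"fingers": 1, "slide": [0, 25, 0], "angular": [0, 0, 0]},
    {"fingers": 1, "slide": [0, 29, 0], "angular": [0, 0, 0]},
    {"fingers": 1, "slide": [0, 32, 0], "angular": [0, 0, 0]},
    {"fingers": 1, "slide": [0, 34, 0], "angular": [0, 0, 0]},
    {"fingers": 1, "slide": [0, 34, 0], "angular": [0, 0, 0]}
  ]
}}

```text
clock: 25.53
tcp_pos: [0.5339, -0.2922, 0.0233]
orientation: [0.0, 0.066, 0.998, -0.0]
wrist_force: [0.2, -1.2, -0.7]
finger_gap: 0.0002
grip_force: 0.2
```

```bash
python3 - <<'E'
from h import *
st();print(wf(get_state()['tcp_pos']))
E
```

```text
t 25.53 tcp [ 0.5339 -0.2922  0.0233] yaw 172.41 z [ 0. -0. -1.] F [ 0.2 -1.2 -0.7] gap 0.0002 grip 0.2 q [-0.63  0.52 -0.2   0.85 -0.   -0.5 ]
[ 8.4142 26.6772]
```

Emit:
{"api": "jog_arm", "payload": {
  "moves": [
    {"fingers": 1, "slide": [0, 2, 0], "angular": [0, 0, 0]},
    {"fingers": 1, "slide": [0, 4, 0], "angular": [0, 0, 0]},
    {"fingers": 1, "slide": [0, 5, 0], "angular": [0, 0, 0]},
    {"fingers": 1, "slide": [0, 5, 0], "angular": [0, 0, 0]}
  ]
}}

```text
clock: 25.87
tcp_pos: [0.5345, -0.2878, 0.0233]
orientation: [0.0, 0.066, 0.998, -0.0]
wrist_force: [0.2, -1.9, -0.7]
finger_gap: -0.0001
grip_force: 1.0
```

```bash
python3 - <<'E'
from h import *
st();print(wf(get_state()['tcp_pos']))
E
```

```text
t 25.87 tcp [ 0.5345 -0.2878  0.0233] yaw 172.38 z [ 0.    -0.001 -1.   ] F [ 0.2 -1.9 -0.7] gap -0.0001 grip 1.0 q [-0.63  0.52 -0.2   0.85 -0.   -0.49]
[ 8.4546 31.0459]
```

Emit:
{"api": "jog_arm", "payload": {
  "moves": [
    {"fingers": 1, "slide": [0, 1, 0], "angular": [0, 0, 0]},
    {"fingers": 1, "slide": [0, 2, 0], "angular": [0, 0, 0]},
    {"fingers": 1, "slide": [0, 3, 0], "angular": [0, 0, 0]},
    {"fingers": 1, "slide": [0, 3, 0], "angular": [0, 0, 0]}
  ]
}}

```text
clock: 26.2
tcp_pos: [0.5342, -0.287, 0.0234]
orientation: [-0.001, 0.067, 0.998, -0.002]
wrist_force: [-2.4, -7.5, -0.6]
finger_gap: 0.0002
grip_force: 4.5
```

```bash
python3 - <<'E'
from h import *
st();print(wf(get_state()['tcp_pos']))
E
```

```text
t 26.2 tcp [ 0.5342 -0.287   0.0234] yaw 172.29 z [-0.002 -0.005 -1.   ] F [-2.4 -7.5 -0.6] gap 0.0002 grip 4.5 q [-0.62  0.52 -0.21  0.84 -0.   -0.49]
[ 8.0294 31.8345]
```

Against the stop (7.5 N at y=31.8). Next the +x push.

Emit:
{"api": "jog_arm", "payload": {
  "moves": [
    {"fingers": 1, "slide": [0, -8, 0], "angular": [0, 0, 0]},
    {"fingers": 1, "slide": [0, -15, -10], "angular": [0, 0, 0]},
    {"fingers": 1, "slide": [0, -15, -45], "angular": [0, 0, 0]},
    {"fingers": 1, "slide": [35, 0, -45], "angular": [0, 0, 0]},
    {"fingers": 1, "slide": [66, 20, -45], "angular": [0, 0, 0]},
    {"fingers": 1, "slide": [66, 33, -45], "angular": [0, 0, 0]},
    {"fingers": 1, "slide": [66, 33, -45], "angular": [0, 0, 0]}
  ]
}}

```text
clock: 26.78
tcp_pos: [0.4712, -0.2399, 0.0683]
orientation: [-0.001, 0.066, 0.998, 0.002]
wrist_force: [0.4, 0.0, -0.1]
finger_gap: -0.0001
grip_force: 0.0
```

```bash
python3 - <<'E'
from h import *
st();print(wf(get_state()['tcp_pos']));gof(-58,64,.0225,180);gof(-41.5,64,.0225,180)
E
```

```text
t 26.78 tcp [ 0.4712 -0.2399  0.0683] yaw 172.44 z [-0.002  0.003 -1.   ] F [ 0.4  0.  -0.1] gap -0.0001 grip 0.0 q [-0.62  0.35 -0.36  0.87  0.   -0.49]
[-60.5811  70.2377]
slide [-2.7 -6.4 45.8] ang [ 0.2 -0.2  0. ] rows 1.1
slide [-19.2  -6.4  45.7] ang [ 0.2 -0.2  0. ] rows 1.2
```

Emit:
{"api": "jog_arm", "payload": {
  "moves": [
    {"fingers": 1, "slide": [-3, -6, 20], "angular": [0, 0, 0]},
    {"fingers": 1, "slide": [-3, -6, 40], "angular": [0, 0, 0]},
    {"fingers": 1, "slide": [-3, -6, 46], "angular": [0, 0, 0]},
    {"fingers": 1, "slide": [-3, -6, 46], "angular": [0, 0, 0]},
    {"fingers": 1, "slide": [-8, -6, 46], "angular": [0, 0, 0]},
    {"fingers": 1, "slide": [-12, -6, 46], "angular": [0, 0, 0]},
    {"fingers": 1, "slide": [-15, -6, 46], "angular": [0, 0, 0]},
    {"fingers": 1, "slide": [-17, -6, 46], "angular": [0, 0, 0]},
    {"fingers": 1, "slide": [-18, -6, 46], "angular": [0, 0, 0]},
    {"fingers": 1, "slide": [-18, -6, 46], "angular": [0, 0, 0]}
  ]
}}

```text
clock: 27.62
tcp_pos: [0.4888, -0.2517, 0.0228]
orientation: [-0.002, 0.067, 0.998, -0.001]
wrist_force: [-8.4, -1.0, 6.4]
finger_gap: -0.0001
grip_force: 4.6
```

```bash
python3 - <<'E'
from h import *
st();print(wf(get_state()['tcp_pos']))
E
```

```text
t 27.62 tcp [ 0.4888 -0.2517  0.0228] yaw 172.35 z [-0.005 -0.001 -1.   ] F [-8.4 -1.   6.4] gap -0.0001 grip 4.6 q [-0.62  0.43 -0.36  0.78 -0.   -0.49]
[-41.5856  60.8392]
```

Against the fence too. I'll back off, rise and verify.

Emit:
{"api": "jog_arm", "payload": {
  "moves": [
    {"fingers": 1, "slide": [10, 0, 0], "angular": [0, 0, 0]},
    {"fingers": 1, "slide": [20, 0, -15], "angular": [0, 0, 0]},
    {"fingers": 1, "slide": [20, 0, -55], "angular": [0, 0, 0]},
    {"fingers": 0.5, "slide": [-10, 0, -95], "angular": [0, 0, 0]},
    {"fingers": 0.37, "slide": [-40, 0, -130], "angular": [0, 0, 0]},
    {"fingers": 0.37, "slide": [-50, 0, -170], "angular": [0, 0, 0]},
    {"fingers": 0.37, "slide": [-50, 0, -190], "angular": [0, 0, 0]},
    {"fingers": 0.37, "slide": [-50, 0, -190], "angular": [0, 0, 0]}
  ]
}}

```text
clock: 28.28
tcp_pos: [0.5451, -0.2603, 0.2205]
orientation: [0.007, 0.066, 0.998, -0.004]
wrist_force: [0.9, 0.3, 0.6]
finger_gap: 0.0538
grip_force: 0.0
```

```bash
cat >> h.py <<'E'
def coupons(p):
    for x in tip_of('coupon1_center',p)[:4]:
        if x['p']>.3: P=at_z(p,x['point'],.018); print('net',round(x['p'],2),wf(P))
    for b in blobs(p,.028,(15,0,150),(27,45,255),900,20000): print('   fix',wf(b[:2]).round(1),'rel yaw',round(b[4]-FY,1))
    hsv=cv2.cvtColor(p['color'],cv2.COLOR_RGB2HSV)
    for c in cv2.findContours(cv2.inRange(hsv,(18,130,90),(36,255,255)),cv2.RETR_EXTERNAL,cv2.CHAIN_APPROX_NONE)[0]:
        if cv2.contourArea(c)>500:
            r=cv2.minAreaRect(np.array([at_z(p,q[0],.024)[:2] for q in c],np.float32)*1000); print('yellow fix',wf(np.array(r[0])/1000).round(1),np.round(r[1],1),round(r[2],1))
E
python3 - <<'E'
from h import *
st();p=cam('wrist');save(p,'w12');coupons(p)
go(.51,.1,.24,182.3);go(.506,.316,.1,182.3)
E
```

```text
t 28.28 tcp [ 0.5451 -0.2603  0.2205] yaw 172.45 z [ 0.013 -0.008 -1.   ] F [0.9 0.3 0.6] gap 0.0538 grip 0.0 q [-0.58  0.36  0.06  1.26  0.   -0.45]
net 0.63 [ 8.2095 68.1024]
blob c(0.5386,-0.2609) 77.0x53.4 yaw -7.6 px [322. 167.]
   fix [ 9.  58.3] rel yaw -0.0
yellow fix [57.3  0.5] [209.8  24.7] 82.3
yellow fix [-8.5 95.2] [ 20.9 103.2] 82.4
slide [ 78.9 351.4 -26.8] ang [-0.2  0.3 -9.9] rows 8.7
slide [112.1 565.4 112.4] ang [-0.2  0.3 -9.9] rows 14.1
```

Coupon 1 is seated (x≈9, square). Now the second.

Emit:
{"api": "jog_arm", "payload": {
  "moves": [
    {"fingers": 0.37, "slide": [10, 40, -20], "angular": [0, 0.3, -1]},
    {"fingers": 0.37, "slide": [18, 80, -27], "angular": [0, 0.3, -2]},
    {"fingers": 0.37, "slide": [27, 120, -27], "angular": [0, 0.3, -3.5]},
    {"fingers": 0.37, "slide": [36, 160, -27], "angular": [0, 0.3, -5]},
    {"fingers": 0.37, "slide": [45, 200, -27], "angular": [0, 0.3, -6]},
    {"fingers": 0.37, "slide": [54, 240, -27], "angular": [0, 0.3, -7]},
    {"fingers": 0.37, "slide": [62, 280, -27], "angular": [0, 0.3, -8]},
    {"fingers": 0.37, "slide": [71, 320, -27], "angular": [0, 0.3, -9]},
    {"fingers": 0.37, "slide": [79, 360, -27], "angular": [0, 0.3, -9.9]},
    {"fingers": 0.37, "slide": [87, 400, -27], "angular": [0, 0.3, -9.9]}
  ]
}}

```text
clock: 29.22
tcp_pos: [0.5055, 0.1515, 0.2375]
orientation: [-0.004, -0.02, 1.0, -0.0]
wrist_force: [1.7, 0.9, -0.2]
finger_gap: 0.0535
grip_force: 0.0
```

```bash
python3 - <<'E'
from h import *
st();go(.505,.316,.22,182.3)
E
```

```text
t 29.22 tcp [0.5055 0.1515 0.2375] yaw -177.69 z [-0.007 -0.    -1.   ] F [ 1.7  0.9 -0.2] gap 0.0535 grip 0.0 q [ 0.14  0.23 -0.08  1.27  0.    0.1 ]
slide [ -6.2 164.3  17.5] ang [-0.  -0.4  0. ] rows 4.0
```

Emit:
{"api": "jog_arm", "payload": {
  "moves": [
    {"fingers": 0.37, "slide": [-2, 40, 5], "angular": [0, -0.2, 0]},
    {"fingers": 0.37, "slide": [-4, 80, 10], "angular": [0, -0.2, 0]},
    {"fingers": 0.37, "slide": [-5, 120, 17], "angular": [0, -0.2, 0]},
    {"fingers": 0.37, "slide": [-6, 160, 17], "angular": [0, -0.2, 0]},
    {"fingers": 0.37, "slide": [-6, 164, 17], "angular": [0, -0.2, 0]},
    {"fingers": 0.37, "slide": [-6, 164, 17], "angular": [0, -0.2, 0]}
  ]
}}

```text
clock: 29.72
tcp_pos: [0.505, 0.3158, 0.2197]
orientation: [-0.002, -0.022, 1.0, -0.001]
wrist_force: [0.4, -1.0, -0.2]
finger_gap: 0.0536
grip_force: 0.0
```

```bash
python3 - <<'E'
from h import *
st();p=cam('wrist');save(p,'w13')
b=blobs(p,.024,(0,0,110),(180,45,255),900,9000,roi=(200,100,520,245))
go(.505,.316,.085,182.3);go(.505,.316,.027,182.3)
E
```

```text
t 29.72 tcp [0.505  0.3158 0.2197] yaw -177.48 z [-0.005 -0.001 -1.   ] F [ 0.4 -1.  -0.2] gap 0.0536 grip 0.0 q [0.42 0.36 0.06 1.27 0.   0.38]
blob c(0.5555,0.4925) 82.2x29.3 yaw -89.9 px [483. 230.]
blob c(0.5108,0.4866) 74.3x29.5 yaw 90.0 px [486. 189.]
blob c(0.5036,0.3833) 77.9x38.4 yaw 2.6 px [388. 176.]
blob c(0.5056,0.3161) 78.1x38.2 yaw 3.2 px [323. 176.]
blob c(0.4661,0.4808) 65.8x29.6 yaw -89.7 px [488. 146.]
blob c(0.4324,0.4118) 183.6x13.9 yaw -87.4 px [425. 105.]
slide [ -0.3   2.  135.2] ang [-0.1 -0.2  0.1] rows 3.2
slide [ -0.5   2.1 193.2] ang [-0.1 -0.2  0.1] rows 4.6
```

Emit:
{"api": "jog_arm", "payload": {
  "squeeze": 60,
  "moves": [
    {"fingers": 0.37, "slide": [0, 1, 40], "angular": [0, -0.2, 0]},
    {"fingers": 0.37, "slide": [0, 1, 80], "angular": [0, -0.2, 0]},
    {"fingers": 0.37, "slide": [0, 1, 115], "angular": [0, -0.2, 0]},
    {"fingers": 0.37, "slide": [0, 1, 135], "angular": [0, -0.2, 0]},
    {"fingers": 0.37, "slide": [0, 1, 135], "angular": [0, -0.2, 0]},
    {"fingers": 0.37, "slide": [0, 1, 135], "angular": [0, -0.2, 0]},
    {"fingers": 0.37, "slide": [0, 1, 135], "angular": [0, -0.2, 0]}
  ]
}}

```text
clock: 30.35
tcp_pos: [0.5075, 0.3141, 0.0884]
orientation: [0.002, -0.019, 1.0, 0.0]
wrist_force: [-0.4, 0.6, 0.6]
finger_gap: 0.0539
grip_force: 0.0
```

```bash
python3 - <<'E'
from h import *
st();go(.505,.316,.027,182.3)
E
```

```text
t 30.35 tcp [0.5075 0.3141 0.0884] yaw -177.81 z [ 0.004  0.001 -1.   ] F [-0.4  0.6  0.6] gap 0.0539 grip 0.0 q [ 0.42  0.44 -0.16  0.97 -0.    0.38]
slide [ 2.6  2.  61.4] ang [ 0.   0.2 -0.1] rows 1.5
```

Emit:
{"api": "jog_arm", "payload": {
  "moves": [
    {"fingers": 0.37, "slide": [2, 1, 30], "angular": [0, 0, 0]},
    {"fingers": 0.37, "slide": [2, 1, 50], "angular": [0, 0, 0]},
    {"fingers": 0.37, "slide": [2, 1, 60], "angular": [0, 0, 0]},
    {"fingers": 0.37, "slide": [2, 1, 60], "angular": [0, 0, 0]},
    {"fingers": 0.8, "slide": [2, 1, 60], "angular": [0, 0, 0]},
    {"fingers": 0.8, "slide": [2, 1, 60], "angular": [0, 0, 0]},
    {"fingers": 0.8, "slide": [2, 1, 60], "angular": [0, 0, 0]},
    {"fingers": 0.8, "slide": [2, 1, 60], "angular": [0, 0, 0]}
  ]
}}

```text
clock: 31.02
tcp_pos: [0.5055, 0.3163, 0.0289]
orientation: [0.002, -0.02, 1.0, 0.0]
wrist_force: [-1.5, -0.9, 7.1]
finger_gap: 0.0378
grip_force: 61.5
```

```bash
python3 - <<'E'
from h import *
st()
E
```

```text
t 31.02 tcp [0.5055 0.3163 0.0289] yaw -177.72 z [ 0.005  0.001 -1.   ] F [-1.5 -0.9  7.1] gap 0.0378 grip 61.5 q [ 0.42  0.49 -0.23  0.84 -0.    0.39]
```

Emit:
{"api": "jog_arm", "payload": {
  "moves": [
    {"fingers": 0.8, "slide": [0, 0, -10], "angular": [0, 0, 0]},
    {"fingers": 0.8, "slide": [0, 0, -30], "angular": [0, 0, 0]},
    {"fingers": 0.8, "slide": [0, 0, -65], "angular": [0, 0, 0]},
    {"fingers": 0.8, "slide": [0, 0, -105], "angular": [0, 0, 0]},
    {"fingers": 0.8, "slide": [0, 0, -145], "angular": [0, 0, 0]},
    {"fingers": 0.8, "slide": [0, 0, -180], "angular": [0, 0, 0]},
    {"fingers": 0.8, "slide": [0, 0, -180], "angular": [0, 0, 0]}
  ]
}}

```text
clock: 31.6
tcp_pos: [0.5074, 0.3174, 0.2158]
orientation: [0.007, -0.02, 1.0, 0.002]
wrist_force: [2.1, 0.6, -3.1]
finger_gap: 0.0374
grip_force: 61.5
```

```bash
python3 - <<'E'
from h import *
st();gof(4,0,.21)
E
```

```text
t 31.6 tcp [0.5074 0.3174 0.2158] yaw -177.71 z [ 0.014  0.005 -1.   ] F [ 2.1  0.6 -3.1] gap 0.0374 grip 61.5 q [ 0.43  0.35  0.04  1.24 -0.    0.39]
slide [   6.9 -635.6    2.8] ang [0.3 0.8 9.9] rows 15.2
```

Emit:
{"api": "jog_arm", "payload": {
  "moves": [
    {"fingers": 0.8, "slide": [0, -20, 0], "angular": [0, 0.4, 0]},
    {"fingers": 0.8, "slide": [1, -60, 0], "angular": [0, 0.4, 1]},
    {"fingers": 0.8, "slide": [2, -100, 0], "angular": [0, 0.4, 2]},
    {"fingers": 0.8, "slide": [2, -140, 0], "angular": [0, 0.4, 3]},
    {"fingers": 0.8, "slide": [3, -180, 0], "angular": [0, 0.4, 4]},
    {"fingers": 0.8, "slide": [3, -220, 0], "angular": [0, 0.4, 5]},
    {"fingers": 0.8, "slide": [4, -260, 0], "angular": [0, 0.4, 6]},
    {"fingers": 0.8, "slide": [4, -300, 0], "angular": [0, 0.4, 7]},
    {"fingers": 0.8, "slide": [5, -340, 0], "angular": [0, 0.4, 8]},
    {"fingers": 0.8, "slide": [5, -380, 0], "angular": [0, 0.4, 9.9]}
  ]
}}

```text
clock: 32.43
tcp_pos: [0.513, -0.0658, 0.2064]
orientation: [-0.003, 0.067, 0.998, 0.0]
wrist_force: [1.5, 0.8, -4.5]
finger_gap: 0.0373
grip_force: 61.7
```

```bash
python3 - <<'E'
from h import *
st();gof(4,0,.21)
E
```

```text
t 32.43 tcp [ 0.513  -0.0658  0.2064] yaw 172.33 z [-0.007  0.    -1.   ] F [ 1.5  0.8 -4.5] gap 0.0373 grip 61.7 q [-0.28  0.22 -0.17  1.19 -0.   -0.15]
slide [ -46.5 -248.2   -3.9] ang [-0.  -0.4 -0.1] rows 6.1
```

Emit:
{"api": "jog_arm", "payload": {
  "moves": [
    {"fingers": 0.8, "slide": [-8, -40, -4], "angular": [0, -0.3, 0]},
    {"fingers": 0.8, "slide": [-16, -80, -4], "angular": [0, -0.3, 0]},
    {"fingers": 0.8, "slide": [-24, -120, -4], "angular": [0, -0.3, 0]},
    {"fingers": 0.8, "slide": [-31, -160, -4], "angular": [0, -0.3, 0]},
    {"fingers": 0.8, "slide": [-39, -200, -4], "angular": [0, -0.3, 0]},
    {"fingers": 0.8, "slide": [-46, -235, 0], "angular": [0, -0.3, 0]},
    {"fingers": 0.8, "slide": [-46, -248, 25], "angular": [0, -0.3, 0]},
    {"fingers": 0.8, "slide": [-46, -248, 60], "angular": [0, -0.3, 0]},
    {"fingers": 0.8, "slide": [-46, -248, 95], "angular": [0, -0.3, 0]},
    {"fingers": 0.8, "slide": [-46, -248, 95], "angular": [0, -0.3, 0]}
  ]
}}

```text
clock: 33.27
tcp_pos: [0.521, -0.3128, 0.1032]
orientation: [-0.006, 0.067, 0.998, 0.004]
wrist_force: [-2.4, 1.7, -5.8]
finger_gap: 0.0375
grip_force: 62.5
```

```bash
python3 - <<'E'
from h import *
st();gof(4,0,.036)
E
```

```text
t 33.27 tcp [ 0.521  -0.3128  0.1032] yaw 172.31 z [-0.012  0.009 -1.   ] F [-2.4  1.7 -5.8] gap 0.0375 grip 62.5 q [-0.67  0.46 -0.09  1.04 -0.   -0.54]
slide [-6.5 -5.  67.1] ang [ 0.4 -0.8 -0.1] rows 1.6
```

Emit:
{"api": "jog_arm", "payload": {
  "moves": [
    {"fingers": 0.8, "slide": [-4, -3, 25], "angular": [0, 0, 0]},
    {"fingers": 0.8, "slide": [-4, -3, 45], "angular": [0, 0, 0]},
    {"fingers": 0.8, "slide": [-4, -3, 60], "angular": [0, 0, 0]},
    {"fingers": 0.8, "slide": [-4, -3, 60], "angular": [0, 0, 0]},
    {"fingers": 0.8, "slide": [-4, -3, 60], "angular": [0, 0, 0]},
    {"fingers": 0.8, "slide": [-4, -3, 60], "angular": [0, 0, 0]}
  ]
}}

```text
clock: 33.77
tcp_pos: [0.5308, -0.32, 0.0537]
orientation: [0.001, 0.066, 0.998, -0.001]
wrist_force: [0.3, 0.6, -5.6]
finger_gap: 0.0375
grip_force: 62.6
```

```bash
python3 - <<'E'
from h import *
st();gof(4,0,.033)
E
```

```text
t 33.77 tcp [ 0.5308 -0.32    0.0537] yaw 172.4 z [ 0.001 -0.002 -1.   ] F [ 0.3  0.6 -5.6] gap 0.0375 grip 62.6 q [-0.67  0.51 -0.14  0.92 -0.   -0.54]
slide [ 5.1  1.3 20.6] ang [-0.1  0.1  0. ] rows 0.5
```

Emit:
{"api": "jog_arm", "payload": {
  "moves": [
    {"fingers": 0.8, "slide": [5, 1, 8], "angular": [0, 0, 0]},
    {"fingers": 0.8, "slide": [5, 1, 15], "angular": [0, 0, 0]},
    {"fingers": 0.8, "slide": [5, 1, 20], "angular": [0, 0, 0]},
    {"fingers": 0.8, "slide": [5, 1, 21], "angular": [0, 0, 0]},
    {"fingers": 0.8, "slide": [5, 1, 22], "angular": [0, 0, 0]},
    {"fingers": 0.8, "slide": [5, 1, 22], "angular": [0, 0, 0]}
  ]
}}

```text
clock: 34.27
tcp_pos: [0.5248, -0.3178, 0.0328]
orientation: [0.0, 0.066, 0.998, -0.001]
wrist_force: [-7.0, 3.8, 16.7]
finger_gap: 0.0372
grip_force: 65.0
```

```bash
python3 - <<'E'
from h import *
st();print(wf(get_state()['tcp_pos']))
E
```

```text
t 34.27 tcp [ 0.5248 -0.3178  0.0328] yaw 172.38 z [ 0.001 -0.001 -1.   ] F [-7.   3.8 16.7] gap 0.0372 grip 65.0 q [-0.67  0.52 -0.18  0.87 -0.   -0.54]
[2.8522 0.0658]
```

Emit:
{"api": "jog_arm", "payload": {
  "moves": [
    {"fingers": 0.42, "slide": [0, 0, -2], "angular": [0, 0, 0]},
    {"fingers": 0.42, "slide": [0, 0, -2], "angular": [0, 0, 0]},
    {"fingers": 0.42, "slide": [0, 0, -2], "angular": [0, 0, 0]},
    {"fingers": 0.42, "slide": [0, 0, -25], "angular": [0, 0, 0]},
    {"fingers": 0.42, "slide": [0, 0, -60], "angular": [0, 0, 0]},
    {"fingers": 1, "slide": [0, -25, -60], "angular": [0, 0, 0]},
    {"fingers": 1, "slide": [0, -47, -60], "angular": [0, 0, 0]},
    {"fingers": 1, "slide": [0, -47, -60], "angular": [0, 0, 0]},
    {"fingers": 1, "slide": [0, -47, -60], "angular": [0, 0, 0]},
    {"fingers": 1, "slide": [0, -47, -60], "angular": [0, 0, 0]}
  ]
}}

```text
clock: 35.1
tcp_pos: [0.5185, -0.364, 0.0891]
orientation: [-0.0, 0.067, 0.998, 0.0]
wrist_force: [-0.5, -1.0, 0.2]
finger_gap: -0.0
grip_force: 0.0
```

```bash
python3 - <<'E'
from h import *
st();print(wf(get_state()['tcp_pos']));gof(4,-46,.0225)
E
```

```text
t 35.1 tcp [ 0.5185 -0.364   0.0891] yaw 172.36 z [-0.001  0.001 -1.   ] F [-0.5 -1.   0.2] gap -0.0 grip 0.0 q [-0.74  0.51 -0.05  1.02 -0.   -0.61]
[  2.6868 -46.5341]
slide [-1.4  0.5 66.6] ang [ 0.  -0.1 -0. ] rows 1.6
```

Emit:
{"api": "jog_arm", "payload": {
  "moves": [
    {"fingers": 1, "slide": [-1, 0, 35], "angular": [0, 0, 0]},
    {"fingers": 1, "slide": [-1, 0, 60], "angular": [0, 0, 0]},
    {"fingers": 1, "slide": [-1, 0, 66], "angular": [0, 0, 0]},
    {"fingers": 1, "slide": [-1, 0, 66], "angular": [0, 0, 0]},
    {"fingers": 1, "slide": [-1, 7, 66], "angular": [0, 0, 0]},
    {"fingers": 1, "slide": [-1, 14, 66], "angular": [0, 0, 0]},
    {"fingers": 1, "slide": [-1, 21, 66], "angular": [0, 0, 0]},
    {"fingers": 1, "slide": [-1, 28, 66], "angular": [0, 0, 0]},
    {"fingers": 1, "slide": [-1, 33, 66], "angular": [0, 0, 0]},
    {"fingers": 1, "slide": [-1, 34, 66], "angular": [0, 0, 0]}
  ]
}}

```text
clock: 35.93
tcp_pos: [0.5254, -0.3317, 0.0254]
orientation: [0.001, 0.066, 0.998, -0.002]
wrist_force: [-1.4, -7.4, 1.5]
finger_gap: 0.0001
grip_force: 3.3
```

```bash
python3 - <<'E'
from h import *
st();print(wf(get_state()['tcp_pos']));gof(4,-8.5,.0225)
E
```

```text
t 35.93 tcp [ 0.5254 -0.3317  0.0254] yaw 172.4 z [ 0.002 -0.005 -1.   ] F [-1.4 -7.4  1.5] gap 0.0001 grip 3.3 q [-0.69  0.54 -0.17  0.86 -0.   -0.56]
[  5.2054 -13.6025]
slide [1.2 5.1 2.9] ang [-0.2  0.1  0. ] rows 0.1
```

Emit:
{"api": "jog_arm", "payload": {
  "moves": [
    {"fingers": 1, "slide": [0, 1, 0], "angular": [0, 0, 0]},
    {"fingers": 1, "slide": [0, 1, 0], "angular": [0, 0, 0]},
    {"fingers": 1, "slide": [0, 2, 0], "angular": [0, 0, 0]},
    {"fingers": 1, "slide": [0, 2, 0], "angular": [0, 0, 0]}
  ]
}}

```text
clock: 36.27
tcp_pos: [0.5255, -0.3307, 0.0254]
orientation: [0.001, 0.067, 0.998, -0.002]
wrist_force: [-1.8, -6.0, 1.0]
finger_gap: -0.0003
grip_force: 3.2
```

```bash
python3 - <<'E'
from h import *
st();print(wf(get_state()['tcp_pos']))
E
```

```text
t 36.27 tcp [ 0.5255 -0.3307  0.0254] yaw 172.35 z [ 0.002 -0.005 -1.   ] F [-1.8 -6.   1. ] gap -0.0003 grip 3.2 q [-0.69  0.54 -0.17  0.86 -0.   -0.56]
[  5.1867 -12.656 ]
```

There is contact earlier than expected, so I'll lift away and look before pushing further.

Emit:
{"api": "jog_arm", "payload": {
  "moves": [
    {"fingers": 1, "slide": [0, -10, 0], "angular": [0, 0, 0]},
    {"fingers": 1, "slide": [0, -12, -30], "angular": [0, 0, 0]},
    {"fingers": 1, "slide": [0, 0, -70], "angular": [0, 0, 0]},
    {"fingers": 1, "slide": [0, 30, -110], "angular": [0, 0, 0]},
    {"fingers": 1, "slide": [0, 45, -150], "angular": [0, 0, 0]},
    {"fingers": 1, "slide": [0, 45, -190], "angular": [0, 0, 0]},
    {"fingers": 1, "slide": [0, 45, -190], "angular": [0, 0, 0]},
    {"fingers": 1, "slide": [0, 45, -190], "angular": [0, 0, 0]},
    {"fingers": 1, "slide": [0, 45, -190], "angular": [0, 0, 0]}
  ]
}}

```text
clock: 37.02
tcp_pos: [0.5307, -0.284, 0.2139]
orientation: [0.0, 0.066, 0.998, -0.0]
wrist_force: [-0.4, 0.6, -0.4]
finger_gap: 0.0
grip_force: 0.0
```

```bash
python3 - <<'E'
from h import *
st();p=cam('wrist');coupons(p)
c=cv2.resize(p['color'][60:260,190:490],None,fx=2,fy=2,interpolation=cv2.INTER_CUBIC);cv2.imwrite('pics/w14c.png',c[:,:,::-1])
E
```

```text
t 37.02 tcp [ 0.5307 -0.284   0.2139] yaw 172.4 z [ 0.001 -0.    -1.   ] F [-0.4  0.6 -0.4] gap 0.0 grip 0.0 q [-0.62  0.37  0.06  1.26  0.   -0.49]
net 0.67 [ 7.0306 60.8292]
blob c(0.5214,-0.2784) 106.9x88.1 yaw -6.3 px [334. 168.]
   fix [-5.8 38.7] rel yaw 1.3
yellow fix [56.9  0.4] [209.8  23.8] 82.5
yellow fix [-8.6 94.5] [ 22.1 102.8] 82.3
```

View pics/w14c.png

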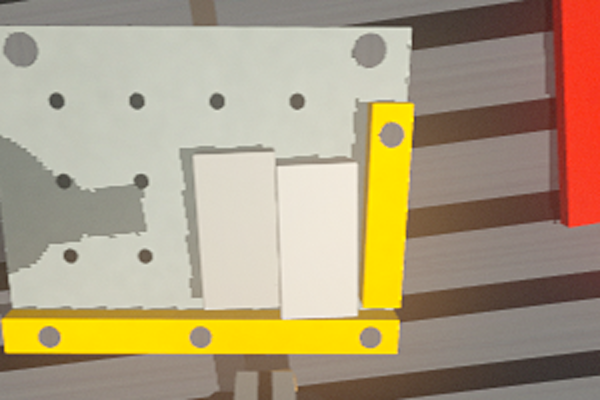

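The crop shows both coupons near the fence and stop but slightly rotated, and coupon 2 (left) is a few mm short of the fence. I'll quantify it with a stricter segmentation.

```bash
cat >> h.py <<'E'
def seg(p,vmin=212,er=3):
    "bright coupons on plate; fixture-frame corners at z=.028"
    c=np.array([proj(p,[*fw(x,y),.028]) for x,y in((-85,-100),(-85,88),(54,88),(54,-100))]).astype(np.int32)
    k=np.zeros((400,640),np.uint8);cv2.fillPoly(k,[c],255)
    m=cv2.inRange(cv2.cvtColor(p['color'],cv2.COLOR_RGB2HSV),(13,0,vmin),(28,60,255))&k
    m=cv2.erode(m,np.ones((er,er),np.uint8))
    for c in cv2.findContours(m,cv2.RETR_EXTERNAL,cv2.CHAIN_APPROX_NONE)[0]:
        if cv2.contourArea(c)<500: continue
        W=np.array([wf(at_z(p,q[0],.028)) for q in c],np.float32); (cx,cy),(w,h),a=cv2.minAreaRect(W)
        if h>w:a+=90;w,h=h,w
        print('coupon fix c(%.1f,%.1f) %.1fx%.1f rot %.1f'%(cx,cy,w,h,(a+90)%180-90))
    cv2.imwrite('pics/m.png',m)
E
python3 - <<'E'
from h import *
p=cam('wrist')
for v in(205,212,220): print(v);seg(p,v)
hsv=cv2.cvtColor(p['color'],cv2.COLOR_RGB2HSV)
print(hsv[180,270:380:3].tolist())
E
```

```text
205
coupon fix c(5.1,41.1) 83.2x76.8 rot 2.3
212
coupon fix c(5.2,41.2) 82.9x76.5 rot 2.3
220
coupon fix c(7.7,61.2) 76.2x36.7 rot 2.3
coupon fix c(2.9,21.0) 76.1x35.6 rot 2.4
[[30, 15, 207], [28, 16, 207], [30, 15, 207], [30, 16, 207], [23, 30, 152], [23, 28, 155], [23, 28, 183], [20, 24, 222], [21, 23, 222], [20, 24, 222], [20, 23, 223], [20, 24, 224], [21, 24, 223], [20, 24, 224], [19, 24, 225], [20, 25, 225], [20, 25, 225], [19, 24, 225], [19, 25, 225], [21, 26, 225], [19, 22, 241], [20, 24, 237], [21, 22, 236], [19, 24, 238], [20, 24, 238], [20, 23, 238], [19, 23, 239], [18, 23, 240], [19, 23, 239], [19, 22, 240], [18, 24, 241], [18, 24, 240], [18, 24, 242], [19, 47, 159], [22, 183, 204], [27, 255, 255], [27, 255, 255]]
```

At the stricter threshold, coupon 1 is at (7.7, 61.2) and coupon 2 at (2.9, 21.0), both rotated about 2.3°. A firmer +y push at mid-length will square both against the stop, then I push each one in +x.

```bash
python3 - <<'E'
from h import *
st();gof(3,-32,.0225)
E
```

```text
t 37.17 tcp [ 0.5295 -0.2837  0.2114] yaw 172.36 z [-0.003  0.002 -1.   ] F [ 0.   0.3 -0.8] gap 0.0 grip 0.0 q [-0.63  0.38  0.06  1.26 -0.   -0.49]
slide [ -0.8 -66.8 188.7] ang [ 0.1 -0.2 -0. ] rows 4.8
```

Emit:
{"api": "jog_arm", "payload": {
  "moves": [
    {"fingers": 1, "slide": [0, -40, 0], "angular": [0, 0, 0]},
    {"fingers": 1, "slide": [0, -67, 25], "angular": [0, 0, 0]},
    {"fingers": 1, "slide": [0, -67, 65], "angular": [0, 0, 0]},
    {"fingers": 1, "slide": [0, -67, 105], "angular": [0, 0, 0]},
    {"fingers": 1, "slide": [0, -67, 145], "angular": [0, 0, 0]},
    {"fingers": 1, "slide": [0, -67, 175], "angular": [0, 0, 0]},
    {"fingers": 1, "slide": [0, -67, 188], "angular": [0, 0, 0]},
    {"fingers": 1, "slide": [0, -67, 188], "angular": [0, 0, 0]},
    {"fingers": 1, "slide": [0, -67, 188], "angular": [0, 0, 0]},
    {"fingers": 1, "slide": [0, -67, 188], "angular": [0, 0, 0]}
  ]
}}

```text
clock: 38.0
tcp_pos: [0.5205, -0.3502, 0.0239]
orientation: [-0.001, 0.067, 0.998, 0.001]
wrist_force: [-0.5, -0.5, 0.2]
finger_gap: -0.0002
grip_force: 0.0
```

```bash
python3 - <<'E'
from h import *
st();print(wf(get_state()['tcp_pos']));gof(3,-8.5,.0225)
E
```

```text
t 38.0 tcp [ 0.5205 -0.3502  0.0239] yaw 172.35 z [-0.002  0.002 -1.   ] F [-0.5 -0.5  0.2] gap -0.0002 grip 0.0 q [-0.72  0.56 -0.14  0.88 -0.   -0.59]
[  2.8769 -32.5567]
slide [-0.1 24.1  1.5] ang [ 0.1 -0.2 -0. ] rows 0.6
```

Emit:
{"api": "jog_arm", "payload": {
  "moves": [
    {"fingers": 1, "slide": [0, 6, 1], "angular": [0, 0, 0]},
    {"fingers": 1, "slide": [0, 12, 1], "angular": [0, 0, 0]},
    {"fingers": 1, "slide": [0, 16, 1], "angular": [0, 0, 0]},
    {"fingers": 1, "slide": [0, 19, 1], "angular": [0, 0, 0]},
    {"fingers": 1, "slide": [0, 22, 1], "angular": [0, 0, 0]},
    {"fingers": 1, "slide": [0, 24, 1], "angular": [0, 0, 0]},
    {"fingers": 1, "slide": [0, 25, 1], "angular": [0, 0, 0]},
    {"fingers": 1, "slide": [0, 25, 1], "angular": [0, 0, 0]},
    {"fingers": 1, "slide": [0, 25, 1], "angular": [0, 0, 0]}
  ]
}}

```text
clock: 38.75
tcp_pos: [0.5247, -0.3276, 0.025]
orientation: [-0.0, 0.067, 0.998, -0.002]
wrist_force: [-1.4, -5.5, -2.6]
finger_gap: -0.0005
grip_force: 3.2
```

```bash
python3 - <<'E'
from h import *
st();print(wf(get_state()['tcp_pos']))
E
```

```text
t 38.75 tcp [ 0.5247 -0.3276  0.025 ] yaw 172.32 z [-0.001 -0.004 -1.   ] F [-1.4 -5.5 -2.6] gap -0.0005 grip 3.2 q [-0.69  0.54 -0.17  0.86 -0.   -0.55]
[ 4.0539 -9.6454]
```

Emit:
{"api": "jog_arm", "payload": {
  "moves": [
    {"fingers": 1, "slide": [0, 2, 0], "angular": [0, 0, 0]},
    {"fingers": 1, "slide": [0, 4, 0], "angular": [0, 0, 0]},
    {"fingers": 1, "slide": [0, 5, 0], "angular": [0, 0, 0]},
    {"fingers": 1, "slide": [0, 5, 0], "angular": [0, 0, 0]},
    {"fingers": 1, "slide": [0, 5, 0], "angular": [0, 0, 0]}
  ]
}}

```text
clock: 39.17
tcp_pos: [0.5236, -0.3263, 0.0253]
orientation: [-0.002, 0.068, 0.998, -0.005]
wrist_force: [-10.1, -16.0, -2.1]
finger_gap: -0.0001
grip_force: 8.7
```

```bash
python3 - <<'E'
from h import *
st();print(wf(get_state()['tcp_pos']))
E
```

```text
t 39.17 tcp [ 0.5236 -0.3263  0.0253] yaw 172.15 z [-0.004 -0.01  -1.   ] F [-10.1 -16.   -2.1] gap -0.0001 grip 8.7 q [-0.68  0.53 -0.18  0.86 -0.01 -0.55]
[ 2.7985 -8.5396]
```

Seated at y=−8.5 as predicted. Now the +x push on coupon 2.

Emit:
{"api": "jog_arm", "payload": {
  "moves": [
    {"fingers": 1, "slide": [0, -12, 0], "angular": [0, 0, 0]},
    {"fingers": 1, "slide": [0, -15, -15], "angular": [0, 0, 0]},
    {"fingers": 1, "slide": [20, -10, -45], "angular": [0, 0, 0]},
    {"fingers": 1, "slide": [55, 5, -45], "angular": [0, 0, 0]},
    {"fingers": 1, "slide": [68, 28, -45], "angular": [0, 0, 0]},
    {"fingers": 1, "slide": [68, 28, -45], "angular": [0, 0, 0]},
    {"fingers": 1, "slide": [68, 28, -45], "angular": [0, 0, 0]},
    {"fingers": 1, "slide": [68, 28, -45], "angular": [0, 0, 0]}
  ]
}}

```text
clock: 39.83
tcp_pos: [0.4629, -0.2845, 0.0703]
orientation: [0.001, 0.066, 0.998, -0.001]
wrist_force: [1.0, 0.1, 0.3]
finger_gap: 0.0002
grip_force: 0.0
```

```bash
python3 - <<'E'
from h import *
st();print(wf(get_state()['tcp_pos']));gof(-62,25,.0225);p=cam('wrist');seg(p,220)
E
```

```text
t 39.83 tcp [ 0.4629 -0.2845  0.0703] yaw 172.41 z [ 0.002 -0.001 -1.   ] F [1.  0.1 0.3] gap 0.0002 grip 0.0 q [-0.7   0.37 -0.32  0.88  0.   -0.57]
[-62.9655  24.9108]
slide [-0.9  0.1 47.8] ang [-0.1  0.1  0. ] rows 1.1
coupon fix c(-25.4,65.4) 34.6x11.2 rot -89.9
```

Emit:
{"api": "jog_arm", "payload": {
  "moves": [
    {"fingers": 1, "slide": [0, 0, 30], "angular": [0, 0, 0]},
    {"fingers": 1, "slide": [0, 0, 47], "angular": [0, 0, 0]},
    {"fingers": 1, "slide": [0, 0, 47], "angular": [0, 0, 0]},
    {"fingers": 1, "slide": [-6, 0, 47], "angular": [0, 0, 0]},
    {"fingers": 1, "slide": [-11, 0, 47], "angular": [0, 0, 0]},
    {"fingers": 1, "slide": [-15, 0, 47], "angular": [0, 0, 0]},
    {"fingers": 1, "slide": [-19, 0, 47], "angular": [0, 0, 0]},
    {"fingers": 1, "slide": [-22, 0, 47], "angular": [0, 0, 0]},
    {"fingers": 1, "slide": [-23, 0, 47], "angular": [0, 0, 0]},
    {"fingers": 1, "slide": [-23, 0, 47], "angular": [0, 0, 0]}
  ]
}}

```text
clock: 40.72
tcp_pos: [0.4839, -0.2874, 0.0234]
orientation: [-0.001, 0.067, 0.998, -0.001]
wrist_force: [-5.3, -0.4, 3.2]
finger_gap: -0.0003
grip_force: 2.9
```

```bash
python3 - <<'E'
from h import *
st();print(wf(get_state()['tcp_pos']))
E
```

```text
t 40.72 tcp [ 0.4839 -0.2874  0.0234] yaw 172.37 z [-0.003 -0.001 -1.   ] F [-5.3 -0.4  3.2] gap -0.0003 grip 2.9 q [-0.68  0.45 -0.32  0.8  -0.   -0.54]
[-41.7812  24.8319]
```

Emit:
{"api": "jog_arm", "payload": {
  "moves": [
    {"fingers": 1, "slide": [-2, 0, 0], "angular": [0, 0, 0]},
    {"fingers": 1, "slide": [-2, 0, 0], "angular": [0, 0, 0]},
    {"fingers": 1, "slide": [10, 0, 0], "angular": [0, 0, 0]},
    {"fingers": 1, "slide": [14, 20, 0], "angular": [0, 0, 0]},
    {"fingers": 1, "slide": [14, 40, 0], "angular": [0, 0, 0]},
    {"fingers": 1, "slide": [14, 40, 0], "angular": [0, 0, 0]},
    {"fingers": 1, "slide": [6, 40, 0], "angular": [0, 0, 0]},
    {"fingers": 1, "slide": [1, 40, 0], "angular": [0, 0, 0]},
    {"fingers": 1, "slide": [-2, 40, 0], "angular": [0, 0, 0]},
    {"fingers": 1, "slide": [-2, 40, 0], "angular": [0, 0, 0]}
  ]
}}

```text
clock: 41.55
tcp_pos: [0.4892, -0.2476, 0.0226]
orientation: [-0.004, 0.067, 0.998, 0.0]
wrist_force: [-12.0, 1.4, 8.9]
finger_gap: -0.0001
grip_force: 5.8
```

```bash
python3 - <<'E'
from h import *
st();print(wf(get_state()['tcp_pos']))
E
```

```text
t 41.55 tcp [ 0.4892 -0.2476  0.0226] yaw 172.34 z [-0.008  0.001 -1.   ] F [-12.    1.4   8.9] gap -0.0001 grip 5.8 q [-0.61  0.43 -0.36  0.79 -0.   -0.48]
[-41.7418  64.974 ]
```

Emit:
{"api": "jog_arm", "payload": {
  "moves": [
    {"fingers": 1, "slide": [12, 0, 0], "angular": [0, 0, 0]},
    {"fingers": 1, "slide": [20, 0, -15], "angular": [0, 0, 0]},
    {"fingers": 1, "slide": [20, -10, -55], "angular": [0, 0, 0]},
    {"fingers": 1, "slide": [0, -20, -90], "angular": [0, 0, 0]},
    {"fingers": 1, "slide": [-30, -25, -125], "angular": [0, 0, 0]},
    {"fingers": 1, "slide": [-48, -25, -160], "angular": [0, 0, 0]},
    {"fingers": 0.37, "slide": [-48, -25, -190], "angular": [0, 0, 0]},
    {"fingers": 0.37, "slide": [-48, -25, -190], "angular": [0, 0, 0]},
    {"fingers": 0.37, "slide": [-48, -25, -190], "angular": [0, 0, 0]},
    {"fingers": 0.37, "slide": [-48, -25, -190], "angular": [0, 0, 0]}
  ]
}}

```text
clock: 42.38
tcp_pos: [0.5368, -0.2797, 0.2126]
orientation: [0.0, 0.067, 0.998, -0.0]
wrist_force: [-0.2, 0.5, -0.6]
finger_gap: 0.0483
grip_force: 0.0
```

```bash
python3 - <<'E'
from h import *
st();p=cam('wrist');save(p,'w15');seg(p,220);seg(p,226)
go(.505,.383,.22,182.4)
E
```

```text
t 42.38 tcp [ 0.5368 -0.2797  0.2126] yaw 172.35 z [ 0.    -0.001 -1.   ] F [-0.2  0.5 -0.6] gap 0.0483 grip 0.0 q [-0.61  0.38  0.07  1.26 -0.   -0.48]
coupon fix c(9.2,31.6) 74.2x21.4 rot 0.1
coupon fix c(8.7,64.9) 75.2x35.2 rot 0.4
coupon fix c(9.1,64.8) 74.4x35.1 rot 0.4
slide [118.9 652.1  -8.2] ang [  0.   -0.1 -10. ] rows 15.9
```

Both seated: coupon 1 is at (9, 64.9), square to 0.4°. Now the third.

Emit:
{"api": "jog_arm", "payload": {
  "moves": [
    {"fingers": 0.37, "slide": [7, 40, -8], "angular": [0, 0, 0]},
    {"fingers": 0.37, "slide": [14, 80, -8], "angular": [0, 0, -1]},
    {"fingers": 0.37, "slide": [22, 120, -8], "angular": [0, 0, -2]},
    {"fingers": 0.37, "slide": [29, 160, -8], "angular": [0, 0, -3]},
    {"fingers": 0.37, "slide": [36, 200, -8], "angular": [0, 0, -4]},
    {"fingers": 0.37, "slide": [44, 240, -8], "angular": [0, 0, -5]},
    {"fingers": 0.37, "slide": [51, 280, -8], "angular": [0, 0, -6]},
    {"fingers": 0.37, "slide": [58, 320, -8], "angular": [0, 0, -7]},
    {"fingers": 0.37, "slide": [65, 360, -8], "angular": [0, 0, -8]},
    {"fingers": 0.37, "slide": [73, 400, -8], "angular": [0, 0, -10]}
  ]
}}

```text
clock: 43.27
tcp_pos: [0.5158, 0.1288, 0.219]
orientation: [-0.001, -0.021, 1.0, -0.0]
wrist_force: [1.7, -0.0, -0.5]
finger_gap: 0.0538
grip_force: 0.0
```

```bash
python3 - <<'E'
from h import *
st();go(.503,.383,.21,182.4)
E
```

```text
t 43.27 tcp [0.5158 0.1288 0.219 ] yaw -177.59 z [-0.003 -0.001 -1.   ] F [ 1.7 -0.  -0.5] gap 0.0538 grip 0.0 q [ 0.09  0.24 -0.11  1.22 -0.    0.05]
slide [  2.1 254.5   8.8] ang [-0.  -0.1  0. ] rows 6.1
```

Emit:
{"api": "jog_arm", "payload": {
  "moves": [
    {"fingers": 0.37, "slide": [0, 40, 0], "angular": [0, 0, 0]},
    {"fingers": 0.37, "slide": [0, 80, 4], "angular": [0, 0, 0]},
    {"fingers": 0.37, "slide": [1, 120, 8], "angular": [0, 0, 0]},
    {"fingers": 0.37, "slide": [1, 160, 8], "angular": [0, 0, 0]},
    {"fingers": 0.37, "slide": [2, 200, 8], "angular": [0, 0, 0]},
    {"fingers": 0.37, "slide": [2, 235, 8], "angular": [0, 0, 0]},
    {"fingers": 0.37, "slide": [2, 254, 8], "angular": [0, 0, 0]},
    {"fingers": 0.37, "slide": [2, 254, 8], "angular": [0, 0, 0]},
    {"fingers": 0.37, "slide": [2, 254, 8], "angular": [0, 0, 0]},
    {"fingers": 0.37, "slide": [2, 254, 8], "angular": [0, 0, 0]}
  ]
}}

```text
clock: 44.1
tcp_pos: [0.5039, 0.3799, 0.211]
orientation: [-0.001, -0.021, 1.0, -0.001]
wrist_force: [0.2, 0.4, 0.5]
finger_gap: 0.054
grip_force: 0.0
```

```bash
python3 - <<'E'
from h import *
st();p=cam('wrist')
b=blobs(p,.024,(0,0,110),(180,45,255),1500,9000,roi=(200,100,440,245))
go(.503,.383,.085,182.4)
E
```

```text
t 44.1 tcp [0.5039 0.3799 0.211 ] yaw -177.64 z [-0.002 -0.002 -1.   ] F [0.2 0.4 0.5] gap 0.054 grip 0.0 q [ 0.52  0.44  0.15  1.29 -0.    0.48]
blob c(0.4659,0.4669) 53.2x29.9 yaw -90.0 px [414. 144.]
blob c(0.5000,0.3654) 98.6x83.4 yaw 2.6 px [308. 166.]
slide [  0.9   3.8 126.5] ang [-0.1 -0.1 -0.1] rows 3.0
```

```bash
python3 - <<'E'
from h import *
st();p=cam('wrist')
for S,v in((45,150),(40,190),(35,200),(45,215)): print(S,v);blobs(p,.024,(0,0,v),(180,S,255),1500,9000,roi=(200,100,440,245))
for x in tip_of('coupon3_center',p)[:2]: print(x,at_z(p,x['point'],.014))
E
```

```text
t 44.15 tcp [0.5043 0.3795 0.2115] yaw -177.69 z [-0.002 -0.002 -1.   ] F [0.2 0.2 0. ] gap 0.0536 grip 0.0 q [ 0.52  0.44  0.15  1.29 -0.    0.48]
45 150
blob c(0.5062,0.3833) 83.4x47.8 yaw 2.4 px [327. 188.]
40 190
blob c(0.5034,0.3836) 77.9x38.4 yaw 2.4 px [327. 175.]
35 200
blob c(0.5034,0.3836) 78.0x38.1 yaw 2.6 px [327. 175.]
45 215
blob c(0.5062,0.3833) 83.4x47.8 yaw 2.4 px [327. 188.]
{'point': [326.1, 172.3], 'p': 0.7} [0.5005 0.3831 0.014 ]
```

Emit:
{"api": "jog_arm", "payload": {
  "squeeze": 60,
  "moves": [
    {"fingers": 0.37, "slide": [1, 4, 40], "angular": [0, 0, 0]},
    {"fingers": 0.37, "slide": [1, 4, 80], "angular": [0, 0, 0]},
    {"fingers": 0.37, "slide": [1, 4, 115], "angular": [0, 0, 0]},
    {"fingers": 0.37, "slide": [1, 4, 127], "angular": [0, 0, 0]},
    {"fingers": 0.37, "slide": [1, 4, 127], "angular": [0, 0, 0]},
    {"fingers": 0.37, "slide": [1, 4, 127], "angular": [0, 0, 0]},
    {"fingers": 0.37, "slide": [1, 4, 127], "angular": [0, 0, 0]}
  ]
}}

```text
clock: 44.83
tcp_pos: [0.5047, 0.3847, 0.0873]
orientation: [0.001, -0.02, 1.0, 0.0]
wrist_force: [0.0, 0.1, 0.3]
finger_gap: 0.0536
grip_force: 0.0
```

```bash
python3 - <<'E'
from h import *
st();go(.503,.3835,.027,182.4)
E
```

```text
t 44.83 tcp [0.5047 0.3847 0.0873] yaw -177.68 z [ 0.002  0.001 -1.   ] F [0.  0.1 0.3] gap 0.0536 grip 0.0 q [ 0.53  0.51 -0.05  1.01 -0.    0.48]
slide [ 1.9 -1.2 60.3] ang [ 0.   0.1 -0.1] rows 1.4
```

Emit:
{"api": "jog_arm", "payload": {
  "moves": [
    {"fingers": 0.37, "slide": [2, -1, 30], "angular": [0, 0, 0]},
    {"fingers": 0.37, "slide": [2, -1, 50], "angular": [0, 0, 0]},
    {"fingers": 0.37, "slide": [2, -1, 59], "angular": [0, 0, 0]},
    {"fingers": 0.37, "slide": [2, -1, 59], "angular": [0, 0, 0]},
    {"fingers": 0.8, "slide": [2, -1, 59], "angular": [0, 0, 0]},
    {"fingers": 0.8, "slide": [2, -1, 59], "angular": [0, 0, 0]},
    {"fingers": 0.8, "slide": [2, -1, 59], "angular": [0, 0, 0]},
    {"fingers": 0.8, "slide": [2, -1, 59], "angular": [0, 0, 0]}
  ]
}}

```text
clock: 45.5
tcp_pos: [0.5027, 0.3841, 0.0286]
orientation: [0.002, -0.021, 1.0, 0.0]
wrist_force: [-1.6, -2.6, 6.1]
finger_gap: 0.0377
grip_force: 60.9
```

Emit:
{"api": "jog_arm", "payload": {
  "moves": [
    {"fingers": 0.8, "slide": [0, 0, -10], "angular": [0, 0, 0]},
    {"fingers": 0.8, "slide": [0, 0, -30], "angular": [0, 0, 0]},
    {"fingers": 0.8, "slide": [0, 0, -65], "angular": [0, 0, 0]},
    {"fingers": 0.8, "slide": [0, 0, -105], "angular": [0, 0, 0]},
    {"fingers": 0.8, "slide": [0, 0, -145], "angular": [0, 0, 0]},
    {"fingers": 0.8, "slide": [0, 0, -180], "angular": [0, 0, 0]},
    {"fingers": 0.8, "slide": [0, 0, -180], "angular": [0, 0, 0]},
    {"fingers": 0.8, "slide": [0, 0, -180], "angular": [0, 0, 0]}
  ]
}}

```text
clock: 46.17
tcp_pos: [0.5025, 0.3846, 0.2095]
orientation: [0.002, -0.021, 1.0, 0.001]
wrist_force: [-0.8, -0.2, -5.7]
finger_gap: 0.0376
grip_force: 61.5
```

```bash
python3 - <<'E'
from h import *
st();gof(4,-40,.21)
E
```

```text
t 46.17 tcp [0.5025 0.3846 0.2095] yaw -177.61 z [ 0.005  0.002 -1.   ] F [-0.8 -0.2 -5.7] gap 0.0376 grip 61.5 q [ 0.53  0.43  0.14  1.27 -0.    0.48]
slide [  12.8 -742.4   -2.2] ang [ 0.2  0.3 10. ] rows 17.8
```

Emit:
{"api": "jog_arm", "payload": {
  "moves": [
    {"fingers": 0.8, "slide": [0, -20, 0], "angular": [0, 0, 0]},
    {"fingers": 0.8, "slide": [1, -60, 0], "angular": [0, 0, 1]},
    {"fingers": 0.8, "slide": [2, -100, 0], "angular": [0, 0, 2]},
    {"fingers": 0.8, "slide": [2, -140, 0], "angular": [0, 0, 3]},
    {"fingers": 0.8, "slide": [3, -180, 0], "angular": [0, 0, 4]},
    {"fingers": 0.8, "slide": [4, -220, 0], "angular": [0, 0, 5]},
    {"fingers": 0.8, "slide": [4, -260, 0], "angular": [0, 0, 6]},
    {"fingers": 0.8, "slide": [5, -300, 0], "angular": [0, 0, 7]},
    {"fingers": 0.8, "slide": [6, -340, 0], "angular": [0, 0, 8]},
    {"fingers": 0.8, "slide": [7, -380, 0], "angular": [0, 0, 10]}
  ]
}}

```text
clock: 47.0
tcp_pos: [0.508, 0.0023, 0.2042]
orientation: [-0.002, 0.067, 0.998, 0.0]
wrist_force: [0.6, -0.1, -5.4]
finger_gap: 0.0375
grip_force: 61.7
```

```bash
python3 - <<'E'
from h import *
st();gof(4,-40,.21)
E
```

```text
t 47.0 tcp [0.508  0.0023 0.2042] yaw 172.33 z [-0.005  0.    -1.   ] F [ 0.6 -0.1 -5.4] gap 0.0375 grip 61.7 q [-0.15  0.2  -0.19  1.18 -0.   -0.02]
slide [ -60.6 -355.1   -6. ] ang [-0.  -0.3 -0.1] rows 8.6
```

Emit:
{"api": "jog_arm", "payload": {
  "moves": [
    {"fingers": 0.8, "slide": [-7, -40, -5], "angular": [0, 0, 0]},
    {"fingers": 0.8, "slide": [-14, -80, -5], "angular": [0, 0, 0]},
    {"fingers": 0.8, "slide": [-21, -120, -5], "angular": [0, 0, 0]},
    {"fingers": 0.8, "slide": [-27, -160, -5], "angular": [0, 0, 0]},
    {"fingers": 0.8, "slide": [-34, -200, -5], "angular": [0, 0, 0]},
    {"fingers": 0.8, "slide": [-41, -240, -5], "angular": [0, 0, 0]},
    {"fingers": 0.8, "slide": [-48, -280, -5], "angular": [0, 0, 0]},
    {"fingers": 0.8, "slide": [-55, -320, -5], "angular": [0, 0, 0]},
    {"fingers": 0.8, "slide": [-60, -350, -5], "angular": [0, 0, 0]},
    {"fingers": 0.8, "slide": [-60, -355, -5], "angular": [0, 0, 0]}
  ]
}}

```text
clock: 47.83
tcp_pos: [0.5212, -0.3611, 0.2081]
orientation: [-0.002, 0.069, 0.998, -0.0]
wrist_force: [1.2, -0.6, -4.6]
finger_gap: 0.0377
grip_force: 61.9
```

Emit:
{"api": "jog_arm", "payload": {
  "moves": [
    {"fingers": 0.8, "slide": [0, 0, 25], "angular": [0, 0, 0]},
    {"fingers": 0.8, "slide": [0, 0, 60], "angular": [0, 0, 0]},
    {"fingers": 0.8, "slide": [0, 0, 100], "angular": [0, 0, 0]},
    {"fingers": 0.8, "slide": [0, 0, 130], "angular": [0, 0, 0]},
    {"fingers": 0.8, "slide": [0, 0, 145], "angular": [0, 0, 0]},
    {"fingers": 0.8, "slide": [0, 0, 145], "angular": [0, 0, 0]},
    {"fingers": 0.8, "slide": [0, 0, 145], "angular": [0, 0, 0]},
    {"fingers": 0.8, "slide": [0, 0, 145], "angular": [0, 0, 0]}
  ]
}}

```text
clock: 48.5
tcp_pos: [0.5228, -0.356, 0.0672]
orientation: [0.0, 0.066, 0.998, -0.0]
wrist_force: [0.1, -0.2, -5.1]
finger_gap: 0.0376
grip_force: 62.0
```

```bash
python3 - <<'E'
from h import *
st();gof(4,-40,.033)
E
```

```text
t 48.5 tcp [ 0.5228 -0.356   0.0672] yaw 172.39 z [ 0.    -0.001 -1.   ] F [ 0.1 -0.2 -5.1] gap 0.0376 grip 62.0 q [-0.72  0.52 -0.08  0.97 -0.   -0.59]
slide [ 1.9 -1.9 34.2] ang [-0.  0. -0.] rows 0.8
```

Emit:
{"api": "jog_arm", "payload": {
  "moves": [
    {"fingers": 0.8, "slide": [2, -2, 12], "angular": [0, 0, 0]},
    {"fingers": 0.8, "slide": [2, -2, 24], "angular": [0, 0, 0]},
    {"fingers": 0.8, "slide": [2, -2, 31], "angular": [0, 0, 0]},
    {"fingers": 0.8, "slide": [2, -2, 34], "angular": [0, 0, 0]},
    {"fingers": 0.8, "slide": [2, -2, 35], "angular": [0, 0, 0]},
    {"fingers": 0.8, "slide": [2, -2, 35], "angular": [0, 0, 0]},
    {"fingers": 0.8, "slide": [2, -2, 35], "angular": [0, 0, 0]}
  ]
}}

```text
clock: 49.08
tcp_pos: [0.5202, -0.3576, 0.0327]
orientation: [-0.0, 0.066, 0.998, -0.0]
wrist_force: [-3.8, 2.9, 2.7]
finger_gap: 0.0376
grip_force: 62.8
```

Emit:
{"api": "jog_arm", "payload": {
  "moves": [
    {"fingers": 0.42, "slide": [0, 0, 0], "angular": [0, 0, 0]},
    {"fingers": 0.42, "slide": [0, 0, -1], "angular": [0, 0, 0]},
    {"fingers": 0.42, "slide": [0, 0, -1], "angular": [0, 0, 0]},
    {"fingers": 0.42, "slide": [0, 0, -25], "angular": [0, 0, 0]},
    {"fingers": 0.42, "slide": [0, 0, -60], "angular": [0, 0, 0]},
    {"fingers": 1, "slide": [0, -25, -60], "angular": [0, 0, 0]},
    {"fingers": 1, "slide": [0, -47, -60], "angular": [0, 0, 0]},
    {"fingers": 1, "slide": [0, -47, -60], "angular": [0, 0, 0]},
    {"fingers": 1, "slide": [0, -47, -60], "angular": [0, 0, 0]},
    {"fingers": 1, "slide": [0, -47, -60], "angular": [0, 0, 0]}
  ]
}}

```text
clock: 49.92
tcp_pos: [0.514, -0.4041, 0.0916]
orientation: [-0.0, 0.067, 0.998, 0.0]
wrist_force: [0.7, 0.2, 0.2]
finger_gap: -0.0002
grip_force: 0.0
```

```bash
python3 - <<'E'
from h import *
st();print(wf(get_state()['tcp_pos']));gof(4,-87,.0225)
p=cam('wrist');seg(p,215)
E
```

```text
t 49.92 tcp [ 0.514  -0.4041  0.0916] yaw 172.36 z [-0.  0. -1.] F [0.7 0.2 0.2] gap -0.0002 grip 0.0 q [-0.79  0.54  0.02  1.05 -0.   -0.66]
[  3.4838 -86.9146]
slide [-0.5 -0.1 69.1] ang [ 0. -0. -0.] rows 1.7
coupon fix c(3.7,64.2) 64.8x36.2 rot 0.8
coupon fix c(4.2,-40.0) 76.5x37.0 rot 0.2
```

Coupon 3 is down at (4.2, −40), square. Pushing +y.

Emit:
{"api": "jog_arm", "payload": {
  "moves": [
    {"fingers": 1, "slide": [-1, 0, 40], "angular": [0, 0, 0]},
    {"fingers": 1, "slide": [-1, 0, 65], "angular": [0, 0, 0]},
    {"fingers": 1, "slide": [-1, 0, 69], "angular": [0, 0, 0]},
    {"fingers": 1, "slide": [-1, 0, 69], "angular": [0, 0, 0]},
    {"fingers": 1, "slide": [-1, 8, 69], "angular": [0, 0, 0]},
    {"fingers": 1, "slide": [-1, 15, 69], "angular": [0, 0, 0]},
    {"fingers": 1, "slide": [-1, 21, 69], "angular": [0, 0, 0]},
    {"fingers": 1, "slide": [-1, 27, 69], "angular": [0, 0, 0]},
    {"fingers": 1, "slide": [-1, 32, 69], "angular": [0, 0, 0]},
    {"fingers": 1, "slide": [-1, 36, 69], "angular": [0, 0, 0]}
  ]
}}

```text
clock: 50.8
tcp_pos: [0.5206, -0.3693, 0.024]
orientation: [0.001, 0.066, 0.998, -0.001]
wrist_force: [-0.9, -5.0, 1.8]
finger_gap: 0.0002
grip_force: 2.4
```

Emit:
{"api": "jog_arm", "payload": {
  "moves": [
    {"fingers": 1, "slide": [0, 2, 0], "angular": [0, 0, 0]},
    {"fingers": 1, "slide": [0, 4, 0], "angular": [0, 0, 0]},
    {"fingers": 1, "slide": [0, 5, 0], "angular": [0, 0, 0]},
    {"fingers": 1, "slide": [0, 6, 0], "angular": [0, 0, 0]},
    {"fingers": 1, "slide": [0, 6, 0], "angular": [0, 0, 0]}
  ]
}}

```text
clock: 51.22
tcp_pos: [0.5211, -0.3662, 0.0241]
orientation: [0.001, 0.067, 0.998, -0.003]
wrist_force: [-2.2, -10.0, 2.9]
finger_gap: -0.0001
grip_force: 5.2
```

```bash
python3 - <<'E'
from h import *
st();print(wf(get_state()['tcp_pos']))
E
```

```text
t 51.22 tcp [ 0.5211 -0.3662  0.0241] yaw 172.28 z [ 0.001 -0.007 -1.   ] F [ -2.2 -10.    2.9] gap -0.0001 grip 5.2 q [-0.74  0.57 -0.12  0.88 -0.   -0.6 ]
[  5.5081 -48.3999]
```

Seated at −48.4 as predicted. Now the +x push.

Emit:
{"api": "jog_arm", "payload": {
  "moves": [
    {"fingers": 1, "slide": [0, -12, 0], "angular": [0, 0, 0]},
    {"fingers": 1, "slide": [0, -15, -15], "angular": [0, 0, 0]},
    {"fingers": 1, "slide": [20, -10, -45], "angular": [0, 0, 0]},
    {"fingers": 1, "slide": [55, 5, -45], "angular": [0, 0, 0]},
    {"fingers": 1, "slide": [68, 30, -45], "angular": [0, 0, 0]},
    {"fingers": 1, "slide": [68, 30, -45], "angular": [0, 0, 0]},
    {"fingers": 1, "slide": [68, 30, -45], "angular": [0, 0, 0]},
    {"fingers": 1, "slide": [68, 30, -45], "angular": [0, 0, 0]}
  ]
}}

```text
clock: 51.88
tcp_pos: [0.4576, -0.3241, 0.0678]
orientation: [0.0, 0.066, 0.998, 0.0]
wrist_force: [-0.1, -0.6, -0.6]
finger_gap: 0.0001
grip_force: 0.0
```

```bash
python3 - <<'E'
from h import *
st();print(wf(get_state()['tcp_pos']));gof(-60,-15,.0225)
E
```

```text
t 51.88 tcp [ 0.4576 -0.3241  0.0678] yaw 172.41 z [ 0.001  0.    -1.   ] F [-0.1 -0.6 -0.6] gap 0.0001 grip 0.0 q [-0.76  0.4  -0.28  0.89  0.   -0.63]
[-62.9738 -15.0408]
slide [-3.   0.  45.3] ang [0. 0. 0.] rows 1.1
```

Emit:
{"api": "jog_arm", "payload": {
  "moves": [
    {"fingers": 1, "slide": [0, 0, 30], "angular": [0, 0, 0]},
    {"fingers": 1, "slide": [0, 0, 45], "angular": [0, 0, 0]},
    {"fingers": 1, "slide": [0, 0, 45], "angular": [0, 0, 0]},
    {"fingers": 1, "slide": [-7, 0, 45], "angular": [0, 0, 0]},
    {"fingers": 1, "slide": [-12, 0, 45], "angular": [0, 0, 0]},
    {"fingers": 1, "slide": [-16, 0, 45], "angular": [0, 0, 0]},
    {"fingers": 1, "slide": [-20, 0, 45], "angular": [0, 0, 0]},
    {"fingers": 1, "slide": [-23, 0, 45], "angular": [0, 0, 0]},
    {"fingers": 1, "slide": [-25, 0, 45], "angular": [0, 0, 0]},
    {"fingers": 1, "slide": [-25, 0, 45], "angular": [0, 0, 0]}
  ]
}}

```text
clock: 52.72
tcp_pos: [0.4785, -0.3275, 0.0235]
orientation: [-0.004, 0.067, 0.998, -0.001]
wrist_force: [-13.1, -0.7, 9.4]
finger_gap: 0.0
grip_force: 6.8
```

```bash
python3 - <<'E'
from h import *
st();print(wf(get_state()['tcp_pos']))
E
```

```text
t 52.72 tcp [ 0.4785 -0.3275  0.0235] yaw 172.3 z [-0.008 -0.001 -1.   ] F [-13.1  -0.7   9.4] gap 0.0 grip 6.8 q [-0.74  0.48 -0.27  0.82 -0.01 -0.6 ]
[-41.7776 -15.679 ]
```

Seated at −41.8. I'll re-press the other two in the same pass.

Emit:
{"api": "jog_arm", "payload": {
  "moves": [
    {"fingers": 1, "slide": [12, 0, 0], "angular": [0, 0, 0]},
    {"fingers": 1, "slide": [16, 20, 0], "angular": [0, 0, 0]},
    {"fingers": 1, "slide": [16, 40, 0], "angular": [0, 0, 0]},
    {"fingers": 1, "slide": [16, 40, 0], "angular": [0, 0, 0]},
    {"fingers": 1, "slide": [8, 40, 0], "angular": [0, 0, 0]},
    {"fingers": 1, "slide": [3, 40, 0], "angular": [0, 0, 0]},
    {"fingers": 1, "slide": [0, 40, 0], "angular": [0, 0, 0]},
    {"fingers": 1, "slide": [0, 40, 0], "angular": [0, 0, 0]}
  ]
}}

```text
clock: 53.38
tcp_pos: [0.4839, -0.2876, 0.0227]
orientation: [-0.004, 0.067, 0.998, -0.0]
wrist_force: [-14.5, 2.8, 11.8]
finger_gap: 0.0003
grip_force: 7.1
```

Emit:
{"api": "jog_arm", "payload": {
  "moves": [
    {"fingers": 1, "slide": [12, 0, 0], "angular": [0, 0, 0]},
    {"fingers": 1, "slide": [16, 20, 0], "angular": [0, 0, 0]},
    {"fingers": 1, "slide": [16, 40, 0], "angular": [0, 0, 0]},
    {"fingers": 1, "slide": [16, 40, 0], "angular": [0, 0, 0]},
    {"fingers": 1, "slide": [8, 40, 0], "angular": [0, 0, 0]},
    {"fingers": 1, "slide": [3, 40, 0], "angular": [0, 0, 0]},
    {"fingers": 1, "slide": [0, 40, 0], "angular": [0, 0, 0]},
    {"fingers": 1, "slide": [0, 40, 0], "angular": [0, 0, 0]}
  ]
}}

```text
clock: 54.05
tcp_pos: [0.4893, -0.2484, 0.0224]
orientation: [-0.004, 0.067, 0.998, -0.0]
wrist_force: [-12.8, 1.4, 11.2]
finger_gap: 0.0003
grip_force: 7.1
```

Emit:
{"api": "jog_arm", "payload": {
  "moves": [
    {"fingers": 1, "slide": [12, 0, 0], "angular": [0, 0, 0]},
    {"fingers": 1, "slide": [20, 0, -15], "angular": [0, 0, 0]},
    {"fingers": 1, "slide": [20, -10, -55], "angular": [0, 0, 0]},
    {"fingers": 1, "slide": [0, -30, -90], "angular": [0, 0, 0]},
    {"fingers": 1, "slide": [-30, -40, -125], "angular": [0, 0, 0]},
    {"fingers": 1, "slide": [-48, -40, -160], "angular": [0, 0, 0]},
    {"fingers": 1, "slide": [-48, -40, -200], "angular": [0, 0, 0]},
    {"fingers": 1, "slide": [-48, -40, -200], "angular": [0, 0, 0]},
    {"fingers": 1, "slide": [-48, -40, -200], "angular": [0, 0, 0]},
    {"fingers": 1, "slide": [-48, -40, -200], "angular": [0, 0, 0]}
  ]
}}

```text
clock: 54.88
tcp_pos: [0.5357, -0.2954, 0.223]
orientation: [0.001, 0.067, 0.998, -0.001]
wrist_force: [-0.3, -0.0, -1.1]
finger_gap: -0.0001
grip_force: 0.0
```

```bash
python3 - <<'E'
from h import *
st();p=cam('wrist');save(p,'w20')
for v in (205,214,220,226): print(v);seg(p,v)
for x in tip_of('coupon1_center',p)[:4]: print('net',round(x['p'],2),wf(at_z(p,x['point'],.018)))
E
```

```text
t 54.88 tcp [ 0.5357 -0.2954  0.223 ] yaw 172.34 z [ 0.001 -0.002 -1.   ] F [-0.3 -0.  -1.1] gap -0.0001 grip 0.0 q [-0.63  0.39  0.11  1.29 -0.   -0.5 ]
205
coupon fix c(9.7,65.3) 76.3x36.9 rot 0.2
coupon fix c(9.6,25.2) 76.4x35.7 rot 0.4
coupon fix c(9.6,-14.5) 76.3x37.3 rot 0.4
214
coupon fix c(9.7,65.4) 76.2x36.7 rot 0.0
coupon fix c(9.7,25.3) 76.3x35.4 rot 0.4
coupon fix c(9.6,-14.8) 76.3x36.3 rot 0.3
220
coupon fix c(9.7,65.5) 76.3x36.4 rot 0.2
coupon fix c(9.6,-14.7) 76.4x35.9 rot 0.4
226
coupon fix c(9.7,66.1) 76.4x36.1 rot 1.2
coupon fix c(9.6,-14.7) 76.3x35.8 rot 0.3
net 0.64 [ 8.5875 65.5726]
net 0.32 [10.3041 24.0755]
```

All three coupons are seated within 0.5 mm of nominal. One quick check of the lid and tools before handing in.

```bash
python3 - <<'E'
from h import *
st();p=cam('top');s=cam('side')
for t,z in(('lid_hinge',.01),('lid_handle',.02),('tee_joint',0),('chipping_hammer',0),('wire_brush',0)):
  for n,c in(('top',p),('side',s)):
    for x in tip_of(t,c)[:1]: print(n,t,np.round(x['point'],1),round(x['p'],2),at_z(c,x['point'],z))
o=[(c,tip_of('lid_handle',c)[0]['point']) for c in(p,s)];print(tri(o))
q=cam('wrist');seg(q,210)
E
```

```text
t 54.98 tcp [ 0.5343 -0.2941  0.221 ] yaw 172.35 z [-0.002  0.001 -1.   ] F [-0.5  0.3 -0.2] gap -0.0002 grip 0.0 q [-0.63  0.39  0.1   1.29 -0.   -0.5 ]
top lid_hinge [314.2 217. ] 0.69 [ 0.5732 -0.0045  0.01  ]
side lid_hinge [318.6 219.2] 0.82 [0.5742 0.0061 0.01  ]
top lid_handle [314.  284.5] 0.87 [ 0.3938 -0.0047  0.02  ]
side lid_handle [378.9 241.7] 0.65 [ 0.3962 -0.0087  0.02  ]
top tee_joint [306.1 143.2] 0.83 [0.7796 0.0188 0.    ]
top chipping_hammer [212.9 159.9] 0.9 [0.7312 0.2755 0.    ]
side chipping_hammer [207.1 263.6] 0.84 [0.7386 0.2764 0.    ]
top wire_brush [422.6 161.1] 0.81 [ 0.7305 -0.303   0.    ]
side wire_brush [324.4 139.9] 0.75 [ 0.7467 -0.3015  0.    ]
[ 0.3944 -0.0045  0.0261]
coupon fix c(9.4,25.4) 74.3x34.8 rot -0.1
coupon fix c(8.9,65.3) 75.2x36.7 rot 0.2
coupon fix c(8.9,-14.8) 75.5x36.2 rot 0.5
```

Lid is flat (hinge-to-handle distance is about 178 mm in the flat plane), the tools are where they were, and the coupons are seated. Handing in.

```bash
python3 -c "
from workcell import *
print(hand_in())"
```

```text
the job is handed in; nothing more can be done
None
```

I handed the job in at about 55 s; `hand_in()` returned no verdict, but my last images showed the lid flat on the bench clear of the box and fixture, all three coupons within about 1 mm of their places against the fence and stop, and the tee, hammer and brush not visibly moved.

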